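# Photograph the fired crucibles round and hang them on the finished rack

### The arm

A 6-joint arm with a two-finger parallel gripper is mounted at the origin on a cart in front of the work surface, level with it; the furniture and walls round the work are solid. World frame = base frame: x ahead of the robot, y to its left, z up, the work surface at z = 0. Lengths are in m, angles in degrees, forces in N, time in s.
With the tool pointing down it reaches from about 0.15 to 0.775 m from the base axis. Payload 6.1 kg.
Tool frame: the origin (TCP) lies midway between the tips of the shut fingers; the grasp point (between the pads) lies 19 mm behind it; z points along the fingers, y is the direction in which the jaws open and shut (so a half turn about z gives the same grasp; the last joint's range is limited). The gripper opens to 85 mm and grips with 20 to 120 N. Pads are 22 mm wide; open, the fingers measure 114 mm over their backs; the gripper's body (76 mm by 85 mm) begins 54 mm behind the grasp point. The pads swing forward as they close: fully open they stand 13 mm farther back than shut.
Start: joints at [-77.292, 7.208, -2.269, 80.523, 0, 90], TCP at [0.115, -0.512, 0.231] pointing down, gripper open.
Joint ranges: [-155.77, 155.77], [-54.66, 111.73], [-72.52, 77.12], [-102.08, 115.82], [-83.92, 84.16], [-180, 180]. Speed limits (degrees/s): [136.94, 136.94, 172.46, 180, 180, 180].

### API

Orientations are given as a 3x3 rotation matrix whose columns are the frame's x, y, z axes.
In Python, from bench import arm gives the robot as it stands.
- The arm moves only by the shell command python3 -m handwheel 'ROWS' [FORCE]. ROWS is JSON, a list of rows, each an object of numbers: "claw": the closure in counts, from 0 (fully open) to 255 (shut); "dx", "dy", "dz": the shift along the tool's x, y, z in cm; "ax", "ay", "az": the turn, a rotation vector about the tool's x, y, z in rad. A call has 1 to 8 rows; each row is the pose to reach, as a shift and turn from the pose commanded when the call began, along the tool's axes at that moment; what a row does not reach only later rows make up. A row lasts 1/8 s, in which the tool goes at most 62.5 mm and 10.7 degrees, less where a joint would pass 70% of its speed; a pose out of reach is approached as far as the arm can. A call with a gripper value outside its range is refused whole. The fingers move at their own pace and stop on an object; FORCE is the grip in N (left out, the last holds). Time passes only in rows, so rows that repeat a pose let the fingers close. It gives the time, the measured TCP pose, the force and the opening at its end, in the units of the state.
- arm.get_state(): the state, without advancing time (a new reading comes with each control period).
- arm.get_image(name): name is "scene" or "top" or "wrist"; returns (picture, depth): 420x560x3 uint8, red, green, blue; 420x560 float32, m along the optical axis (not along the pixel's ray), 0 where there is no reading.
- arm.camera_params(name): a dict with "camera_matrix" (3x3 intrinsics, pixels), "k1" (the pictures are not rectified: a ray, as slopes to the right and down, at radius r is drawn at 1 + k1 r^2 times it, then the intrinsics apply), "xyz" and "orientation" of the camera in the world. Camera axes: x right, y up, looking along -z (the intrinsics and any distortion apply to the point x, -y, -z); pixel columns grow to the right and rows downward; lengths in m; the calibration is good to about 2 mm. A picture is of the moment at which its call begins: read the wrist's pose just before it. camera_params takes no time and is no camera call; for the wrist camera it gives the pose at the moment of the call.
- arm.finish_job(): hands the job in, once; it reports no verdict.
The state is a dict: "t": time; "joint_pos": joint angles; "qd": joint speeds; "tau": joint torques, N m; "ee_pos": TCP position; "orientation": TCP orientation; "ft_force": force on the tool from outside, world axes, zero at the start; "ft_torque": the same for the moment, N m; "grip_width": finger opening in m.
Only numpy, scipy, OpenCV 4.12 (cv2) and the standard library are available. Lean on these libraries where they do the work, as an engineer would, in place of code of your own. Each camera call takes 0.05 s, during which the arm holds its last target.

### The job

The fired crucibles hang in wire hangers on one of the two racks and must be photographed for cracks. Working along that rack from its left end to its right end, take each hanger off by its square handle, hold it still for about two seconds over the cross on the camera's foot plate with the crucible level with the lens, showing first its left side (as it hangs facing you), then its open front, then its right side squarely to the lens, and hang it on the same hook (left, middle or right) of the empty rack, open front outward as before. The crucibles hold weighed ash: carry them upright, never set one down, and leave the other things on the bench alone.

Things in the scene. Friction and masses are not known exactly. Their poses are not given: they have to be found in the camera images.
- hanger_1_handle (a point): Hanger 1 starts on the left hook of rack_in (None at the start: absent). Its handle: square, upright, 14 x 14 x 50 mm, flat sides across the hanger's x and y; this point is on its axis, 14 mm below its top. Own axes of a hanger: z up, -x its open FRONT, +y its LEFT side and -y its RIGHT side as seen by one whom the front faces. The strap at the back (+x) closes the fourth side.
- hanger_1_centre (a point): Centre of hanger 1's white porcelain crucible (41 mm across the rim, 36 to 40 mm high, about 0.165 kg with the hanger), half-way up: 105 mm below the handle point and 6.5 mm in front (-x) of it. The crucible's foot is 19 mm lower. It sits fast in a wire ring on a flat strap that rises 29 mm behind it to the cross-bar. Axes as the hanger's.
- hanger_1_bar (a point): Middle of hanger 1's horizontal cross-bar (8 mm round, 66 mm long along the hanger's y), on its axis: straight below the handle point by 30 mm, 75 mm above the crucible centre. The hanger hangs by this bar.
- hanger_2_handle (a point): Hanger 2 starts on the middle hook of rack_in (None at the start: absent). Its handle: square, upright, 14 x 14 x 50 mm, flat sides across the hanger's x and y; this point is on its axis, 14 mm below its top. Own axes of a hanger: z up, -x its open FRONT, +y its LEFT side and -y its RIGHT side as seen by one whom the front faces. The strap at the back (+x) closes the fourth side.
- hanger_2_centre (a point): Centre of hanger 2's white porcelain crucible (41 mm across the rim, 36 to 40 mm high, about 0.165 kg with the hanger), half-way up: 105 mm below the handle point and 6.5 mm in front (-x) of it. The crucible's foot is 19 mm lower. It sits fast in a wire ring on a flat strap that rises 29 mm behind it to the cross-bar. Axes as the hanger's.
- hanger_2_bar (a point): Middle of hanger 2's horizontal cross-bar (8 mm round, 66 mm long along the hanger's y), on its axis: straight below the handle point by 30 mm, 75 mm above the crucible centre. The hanger hangs by this bar.
- hanger_3_handle (a point): Hanger 3 starts on the right hook of rack_in (None at the start: absent). Its handle: square, upright, 14 x 14 x 50 mm, flat sides across the hanger's x and y; this point is on its axis, 14 mm below its top. Own axes of a hanger: z up, -x its open FRONT, +y its LEFT side and -y its RIGHT side as seen by one whom the front faces. The strap at the back (+x) closes the fourth side.
- hanger_3_centre (a point): Centre of hanger 3's white porcelain crucible (41 mm across the rim, 36 to 40 mm high, about 0.165 kg with the hanger), half-way up: 105 mm below the handle point and 6.5 mm in front (-x) of it. The crucible's foot is 19 mm lower. It sits fast in a wire ring on a flat strap that rises 29 mm behind it to the cross-bar. Axes as the hanger's.
- hanger_3_bar (a point): Middle of hanger 3's horizontal cross-bar (8 mm round, 66 mm long along the hanger's y), on its axis: straight below the handle point by 30 mm, 75 mm above the crucible centre. The hanger hangs by this bar.
- rack_in: Rack on which the hangers start, left or right of the camera. Fixed; steel foot plate 95 x 280 mm, two posts, a rail at the back 62 mm behind the hooks, 160 mm high. Three forked hooks 88 mm apart reach forward. Origin on the bench under the middle hook; -x is its front (open side), +y its left end as seen from the front. A hung hanger has the rack's axes.
- rack_out: The empty rack on the other side of the camera; same form and axes as rack_in. To take a hanger off: raise it at least 25 mm, then draw it out forward (rack -x) at least 70 mm, its strap passing out between the rods; to hang it, the reverse: in from the front with the bar 25 mm above its seat, then down.
- rack_out_hook1 (a point): Left hook of rack_out: where the middle of a hung cross-bar's axis lies, 152 mm above the bench; axes as the rack's. The hook is two parallel 6 mm rods 25 mm either side of this point, from the back rail forward; each dips in a V about 22 mm wide in which the bar lies. The V's front tips stand 11 mm in front of and 7 mm above the bar's axis.
- rack_out_hook2 (a point): The same for the middle hook of rack_out.
- rack_out_hook3 (a point): The same for the right hook of rack_out.
- rack_out_back (a point): A point on rack_out's back rail: 62 mm behind the middle hook's point, at the same height.
- view_point (a point): Point in the air 110 mm above the bench, straight above the cross on the camera's foot plate, where the crucible's centre is to be held (within 20 mm along the lens axis, 15 mm across and in height). Axes: +x to the lens, z up. The camera stand is loose (0.9 kg) and may get pushed: plate 215 x 76 x 10 mm, grey camera box on a post, top 135 mm above the bench.
- camera_lens (a point): Centre of the camera's lens front, 96 mm from view_point along its +x, at the same height. A side of the crucible is square to the lens when the lens lies straight off that side, within about 14 degrees. Behind the camera and the racks a tall analyser fills the bench from y = -0.54 to 0.10; its front (screen) is at x = 0.60, so keep the wrist short of it.
- pen: A black marker pen, 126 mm long. A bystander; leave it alone.
- boat_a: A white porcelain combustion boat, 70 x 12 mm. A bystander; leave it alone.
- boat_b: Another white combustion boat, 70 x 12 mm. A bystander; leave it alone.
- tweezer: Black tweezers, 83 mm long. A bystander; leave it alone.
- little_cup: A small white lidded cup, 35 x 42 mm. A bystander; leave it alone.
- flat_case: A flat white case, 60 x 35 x 14 mm. A bystander; leave it alone.

How it is judged:
By the outcome, as a careful person would: the job done as asked, in the order asked, and still so for the second after the job is handed in, with the robot touching nothing.
Of hanger_1, hanger_2, hanger_3 only 2 to 3 are there at a start; the rules pass over those that are not, and their reading is None.
At some moment in a run one of camera_stand may be knocked a few centimetres aside while the robot is not near it.
It also fails if it takes over 210 s, if anything falls off the work surface, if the arm or the gripper's body presses on something with over 40 N, if the wrist force passes 120 N, or if a joint passes its speed limit or range.

## Working session

There is one attempt and no reset: what is moved stays moved. The work goes in short steps, Python scripts to look and compute and a shell command to move; the robot and the scene stay as the last step left them, time stands still between calls to the robot, and variables do not carry over. Pictures are saved under pics/ and viewed, and the job is handed in when it is done.

```bash
ls; mkdir -p pics
cat > h.py <<'E'
import numpy as np,cv2
from bench import arm
def snap(name,fn):
    p=arm.camera_params(name); im,d=arm.get_image(name)
    cv2.imwrite('pics/'+fn+'.png',im[:,:,::-1]); np.savez('pics/'+fn+'.npz',im=im,d=d,K=p['camera_matrix'],k1=p['k1'],xyz=p['xyz'],R=p['orientation'])
    return im,d,p
def load(fn): 
    return np.load('pics/'+fn+'.npz')
def rays(c,px):
    px=np.atleast_2d(np.array(px,float)); K=np.array(c['K']); k1=float(c['k1'])
    s=cv2.undistortPoints(px.reshape(-1,1,2),K,np.array([k1,0,0,0.])).reshape(-1,2)
    return s
def pts(c,px):   # depth points
    px=np.atleast_2d(np.array(px)); s=rays(c,px); z=c['d'][px[:,1].astype(int),px[:,0].astype(int)]
    v=np.c_[s[:,0]*z,-s[:,1]*z,-z]; return v@np.array(c['R']).T+np.array(c['xyz'])
def onplane(c,px,h):
    s=rays(c,px); v=np.c_[s[:,0],-s[:,1],-np.ones(len(s))]@np.array(c['R']).T; o=np.array(c['xyz'])
    return o+v*((h-o[2])/v[:,2])[:,None]
def cloud(c):
    H,W=c['d'].shape; u,v=np.meshgrid(np.arange(W),np.arange(H)); P=pts(c,np.c_[u.ravel(),v.ravel()]).reshape(H,W,3); P[c['d']==0]=np.nan; return P
E
python3 - <<'E'
from h import *
print(arm.get_state())
for n in ['scene','top','wrist']:
    im,d,p=snap(n,n+'0'); print(n,p)
E
```

```text
pics
{'t': 0.0, 'joint_pos': array([-7.72913947e+01,  7.24034069e+00, -2.32610670e+00,  8.05233433e+01,
       -4.22592023e-04,  9.00001842e+01]), 'qd': array([-0.04426219, -0.06294643,  0.05330467,  0.02927929, -0.0788551 ,
        0.04509448]), 'tau': array([-3.67365457e-03, -4.35918438e+01,  3.52922881e+01,  1.74040283e-02,
       -3.13669152e-04,  1.22059606e-05]), 'ee_pos': array([ 0.11540522, -0.51174487,  0.23053936]), 'orientation': array([[ 9.75502218e-01,  2.19989313e-01, -3.51954728e-04],
       [ 2.19989595e-01, -9.75501023e-01,  1.52712667e-03],
       [-7.38065017e-06, -1.56714183e-03, -9.99998772e-01]]), 'ft_force': array([-0.15409602,  0.58002492, -0.03717297]), 'ft_torque': array([-0.07921303,  0.04514375,  0.01066209]), 'grip_width': 0.08541505612380358}
scene {'camera_matrix': array([[445.69439167,   0.        , 278.08364832],
       [  0.        , 445.69439167, 207.29999971],
       [  0.        ,   0.        ,   1.        ]]), 'k1': 0.045249221355875786, 'xyz': array([-0.06330044,  0.9860439 ,  0.86056292]), 'orientation': array([[-0.8551441 ,  0.2691715 , -0.443
[... 250 characters left out ...]
,   0.        ,   1.        ]]), 'k1': -0.09857403570058161, 'xyz': array([ 0.35438534, -0.05920893,  1.66550299]), 'orientation': array([[-0.00956086,  0.99120765, -0.13196963],
       [-0.99992435, -0.00845558,  0.00893312],
       [ 0.00773869,  0.13204506,  0.99121351]])}
wrist {'camera_matrix': array([[345.33366463,   0.        , 284.02379322],
       [  0.        , 345.33366463, 215.66231491],
       [  0.        ,   0.        ,   1.        ]]), 'k1': -0.027385390194327713, 'xyz': array([ 0.19729438, -0.49272434,  0.37426951]), 'orientation': array([[ 0.21944614,  0.92248412,  0.31759477],
       [-0.97562185,  0.20826785,  0.06918458],
       [-0.00232311, -0.32503468,  0.94569924]])}
```

View pics/scene0.png

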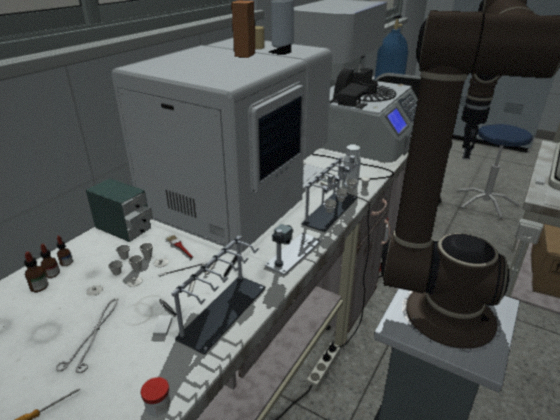

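View pics/top0.png

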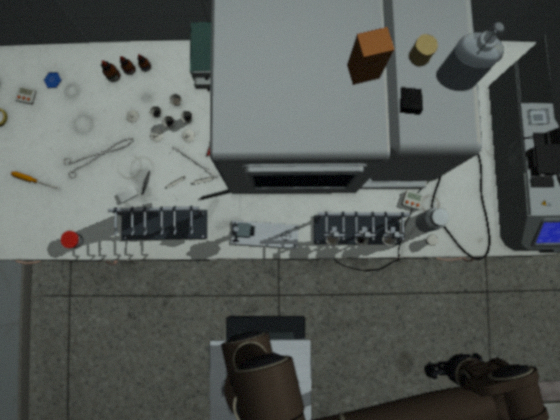

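View pics/wrist0.png

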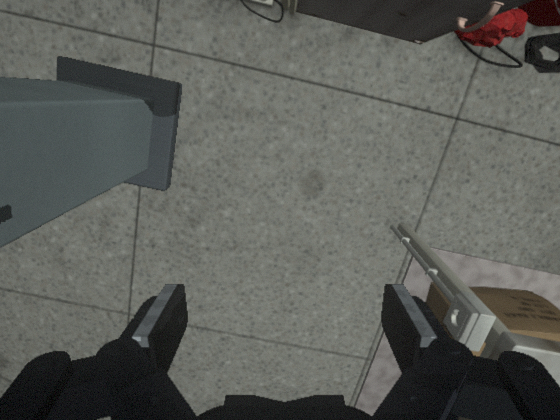

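Run:
```python
from h import *
c=load('top0')
im=c['im'][:,:,::-1]
cv2.imwrite('pics/top0_L.png',cv2.resize(im[185:270,100:240],None,fx=5.5,fy=5.5,interpolation=cv2.INTER_CUBIC))
cv2.imwrite('pics/top0_R.png',cv2.resize(im[180:275,300:450],None,fx=5.2,fy=5.2,interpolation=cv2.INTER_CUBIC))
cv2.imwrite('pics/top0_C.png',cv2.resize(im[205:265,220:340],None,fx=6,fy=6,interpolation=cv2.INTER_CUBIC))
s=load('scene0')['im'][:,:,::-1]
cv2.imwrite('pics/sc0_R.png',cv2.resize(s[130:280,260:400],None,fx=4,fy=4,interpolation=cv2.INTER_CUBIC))
for cc in (c,):
  P=cloud(cc)
  for px in [(118,240),(205,240),(118,210),(205,210),(316,242),(403,242),(316,214),(403,214),(232,243),(325,244),(243,230)]:
    print(px,P[px[1],px[0]].round(3))
```

```text
(118, 240) [ 0.469  0.458 -0.007]
(205, 240) [0.466 0.171 0.007]
(118, 210) [0.546 0.408 0.163]
(205, 210) [0.564 0.172 0.004]
(316, 242) [ 0.457 -0.185  0.014]
(403, 242) [nan nan nan]
(316, 214) [ 0.548 -0.187 -0.   ]
(403, 214) [ 0.528 -0.433  0.157]
(232, 243) [0.456 0.084 0.013]
(325, 244) [ 0.451 -0.214  0.001]
(243, 230) [0.487 0.041 0.132]
```

View pics/top0_L.png

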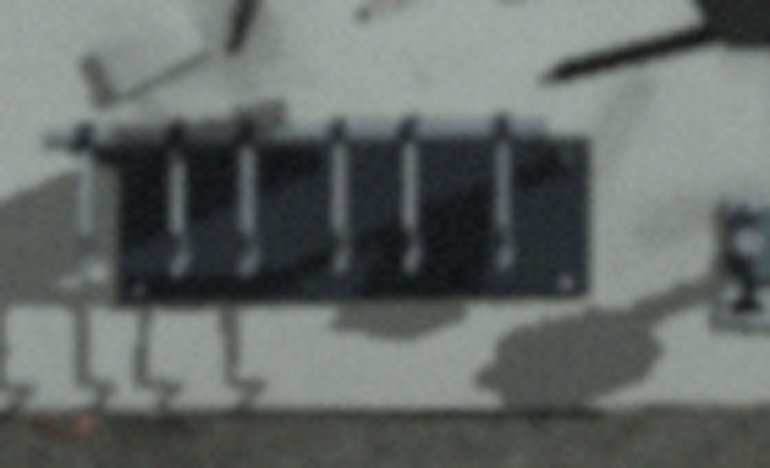

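View pics/top0_R.png

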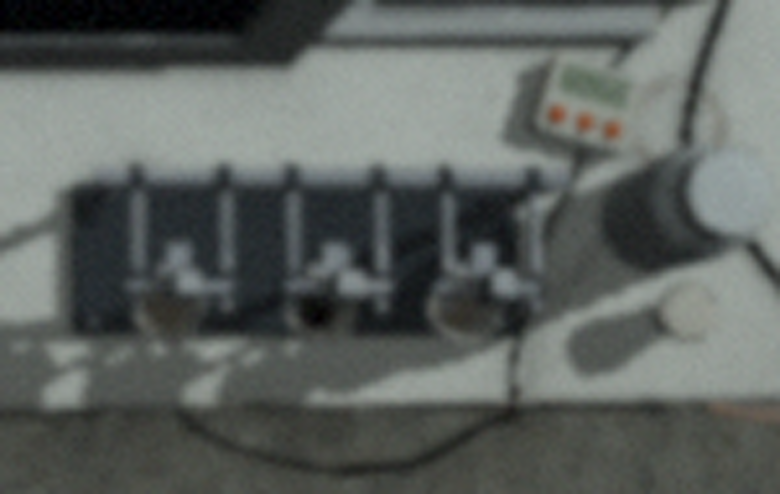

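View pics/top0_C.png

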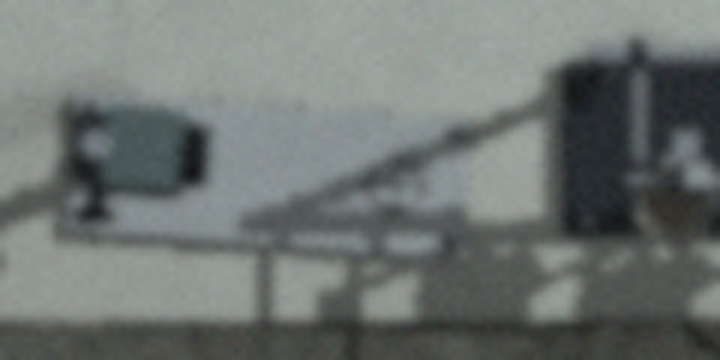

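View pics/sc0_R.png

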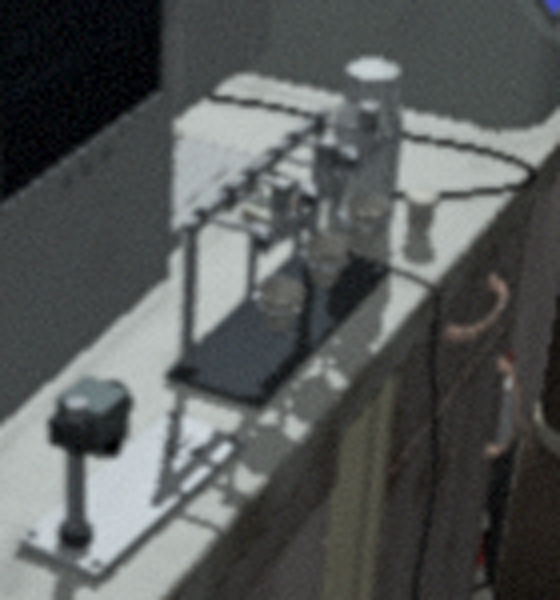

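```bash
python3 -m handwheel '[{"dz":-3,"az":0.18},{"dz":-6,"az":0.36},{"dz":-9,"az":0.5},{"dz":-12,"az":0.5}]'; python3 -c "
from h import *
print(arm.get_state()['joint_pos'].round(1))"
```

```text
[-77.3   7.2  -2.3  80.5  -0.   90. ]invalid input
```

```bash
python3 -m handwheel '[{"claw":0,"dx":0,"dy":0,"dz":-3,"ax":0,"ay":0,"az":0.18},{"claw":0,"dx":0,"dy":0,"dz":-6,"ax":0,"ay":0,"az":0.36},{"claw":0,"dx":0,"dy":0,"dz":-9,"ax":0,"ay":0,"az":0.5},{"claw":0,"dx":0,"dy":0,"dz":-12,"ax":0,"ay":0,"az":0.5}]'; python3 -c "
from h import *
print(arm.get_state()['joint_pos'].round(1))"
```

```text
t: 0.65
ee_pos: [0.1154, -0.512, 0.352]
orientation: [[0.961, -0.276, -0.0], [-0.276, -0.961, 0.0], [-0.0, -0.0, -1.0]]
ft_force: [-0.3, -0.7, -0.1]
grip_width: 0.0859
[-77.3   9.2  15.3  96.2  -0.  118.7]
```

```bash
cat >> h.py <<'E'
from scipy.spatial.transform import Rotation as Ro
def Rdown(yaw):
    t=np.radians(yaw); return np.array([[np.cos(t),np.sin(t),0],[np.sin(t),-np.cos(t),0],[0,0,-1.]])
def go(p,yaw):
    s=arm.get_state(); R=np.array(s['orientation']); 
    d=R.T@(np.array(p)-s['ee_pos'])*100; rv=Ro.from_matrix(R.T@Rdown(yaw)).as_rotvec()
    print('t',round(s['t'],2),'ee',s['ee_pos'].round(4),'yaw',round(np.degrees(np.arctan2(R[1,0],R[0,0])),2),'J',s['joint_pos'].round(1),'F',s['ft_force'].round(1),'w',round(s['grip_width'],4))
    print('  d cm',d.round(2),'rv',rv.round(3))
def st(): 
    s=arm.get_state(); go(s['ee_pos'],180)
E
python3 -c "
from h import *
go([.34,-.36,.36],60)"
```

```text
t 0.65 ee [ 0.1154 -0.512   0.352 ] yaw -16.0 J [-77.3   9.2  15.3  96.2  -0.  118.7] F [-0.3 -0.7 -0.1] w 0.0859
  d cm [ 17.4 -20.8  -0.8] rv [-1.000e-03 -0.000e+00 -1.326e+00]
```

```bash
python3 -m handwheel '[{"claw":0,"dx":2.2,"dy":-2.6,"dz":0,"ax":0,"ay":0,"az":-0.17},{"claw":0,"dx":4.4,"dy":-5.2,"dz":0,"ax":0,"ay":0,"az":-0.34},{"claw":0,"dx":6.6,"dy":-7.8,"dz":0,"ax":0,"ay":0,"az":-0.51},{"claw":0,"dx":8.8,"dy":-10.4,"dz":0,"ax":0,"ay":0,"az":-0.68},{"claw":0,"dx":11,"dy":-13,"dz":0,"ax":0,"ay":0,"az":-0.85},{"claw":0,"dx":13.2,"dy":-15.6,"dz":0,"ax":0,"ay":0,"az":-1.02},{"claw":0,"dx":15.4,"dy":-18.2,"dz":0,"ax":0,"ay":0,"az":-1.19},{"claw":0,"dx":17.4,"dy":-20.8,"dz":0,"ax":0,"ay":0,"az":-1.326}]'; python3 -c "
from h import *
go([.44,-.33,.36],135)"
```

```text
t: 1.65
ee_pos: [0.3408, -0.3591, 0.351]
orientation: [[0.495, 0.869, -0.0], [0.869, -0.495, 0.0], [0.0, -0.001, -1.0]]
ft_force: [0.6, -0.7, -0.3]
grip_width: 0.0853
t 1.65 ee [ 0.3408 -0.3591  0.351 ] yaw 60.31 J [-46.5   5.8  11.3  95.5  -0.   73.2] F [ 0.6 -0.7 -0.3] w 0.0853
  d cm [ 7.45  7.18 -0.9 ] rv [-0.    -0.    -1.304]
```

```bash
python3 -m handwheel '[{"claw":0,"dx":1,"dy":1,"dz":0,"ax":0,"ay":0,"az":-0.17},{"claw":0,"dx":2,"dy":2,"dz":0,"ax":0,"ay":0,"az":-0.34},{"claw":0,"dx":3,"dy":3,"dz":0,"ax":0,"ay":0,"az":-0.51},{"claw":0,"dx":4,"dy":4,"dz":0,"ax":0,"ay":0,"az":-0.68},{"claw":0,"dx":5,"dy":5,"dz":0,"ax":0,"ay":0,"az":-0.85},{"claw":0,"dx":6,"dy":6,"dz":0,"ax":0,"ay":0,"az":-1.02},{"claw":0,"dx":6.5,"dy":7,"dz":0,"ax":0,"ay":0,"az":-1.19},{"claw":0,"dx":6.5,"dy":7,"dz":0,"ax":0,"ay":0,"az":-1.304}]'; python3 -c "
from h import *
go([.42,-.31,.36],180)"
```

```text
t: 2.65
ee_pos: [0.4337, -0.3385, 0.3505]
orientation: [[-0.708, 0.707, -0.001], [0.707, 0.708, 0.001], [0.001, -0.0, -1.0]]
ft_force: [-0.0, -0.7, 0.4]
grip_width: 0.0857
t 2.65 ee [ 0.4337 -0.3385  0.3505] yaw 135.04 J [-38.   12.1  18.7  96.7   0.    7. ] F [-0.  -0.7  0.4] w 0.0857
  d cm [ 2.98  1.04 -0.94] rv [ 0.    -0.001 -0.785]
```

```bash
python3 -m handwheel '[{"claw":0,"dx":1,"dy":0.5,"dz":0,"ax":0,"ay":0,"az":-0.17},{"claw":0,"dx":2,"dy":1,"dz":0,"ax":0,"ay":0,"az":-0.34},{"claw":0,"dx":3,"dy":1,"dz":0,"ax":0,"ay":0,"az":-0.51},{"claw":0,"dx":3,"dy":1,"dz":-1,"ax":0,"ay":0,"az":-0.68},{"claw":0,"dx":3,"dy":1,"dz":-1,"ax":0,"ay":0,"az":-0.785},{"claw":0,"dx":3,"dy":1,"dz":-1,"ax":0,"ay":0,"az":-0.785}]'; python3 -c "
from h import *
snap('wrist','w1')
st()"
```

```text
t: 3.4
ee_pos: [0.419, -0.3102, 0.3611]
orientation: [[-1.0, 0.006, -0.0], [0.006, 1.0, 0.0], [0.0, 0.0, -1.0]]
ft_force: [0.0, 0.3, -0.9]
grip_width: 0.0855
t 3.45 ee [ 0.419  -0.3102  0.361 ] yaw 179.61 J [-36.5   9.1  16.4  97.3   0.  -36.1] F [ 0.2 -0.6 -0.4] w 0.0855
  d cm [0. 0. 0.] rv [ 0.    -0.    -0.007]
```

View pics/w1.png

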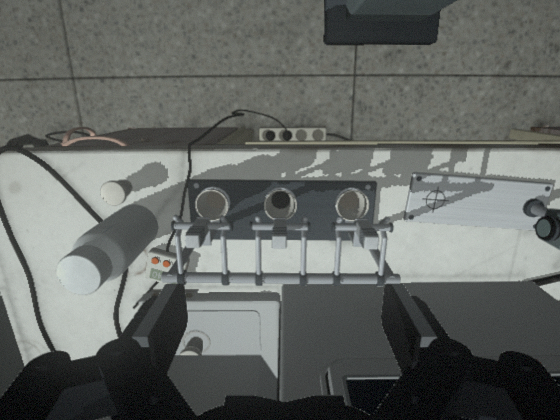

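Run:
```python
from h import *
c=load('w1')
im=c['im'][:,:,::-1]
cv2.imwrite('pics/w1_R.png',cv2.resize(im[165:295,160:410],None,fx=3.2,fy=3.2,interpolation=cv2.INTER_CUBIC))
cv2.imwrite('pics/w1_C.png',cv2.resize(im[160:260,395:560],None,fx=4.8,fy=4.8,interpolation=cv2.INTER_CUBIC))
P=cloud(c)
H,W=c['d'].shape
z=P[:,:,2]; reg=np.zeros((H,W),bool); reg[170:300,160:410]=1
m=(reg&(z>0.187)&(z<0.215)).astype(np.uint8)
n,l,s,ce=cv2.connectedComponentsWithStats(m)
for i in range(1,n):
    if s[i,4]>15:
        q=P[l==i]; print('top',s[i],ce[i].round(1),q.mean(0).round(4),q.min(0).round(4),q.max(0).round(4))
# bars: z~0.156, handle
m=(reg&(z>0.135)&(z<0.187)&(P[:,:,0]<0.51)).astype(np.uint8)
n,l,s,ce=cv2.connectedComponentsWithStats(m)
for i in range(1,n):
    if s[i,4]>15:
        q=P[l==i]; print('bar',s[i],q.mean(0).round(4),q.min(0).round(4),q.max(0).round(4))
m=(reg&(z>0.14)&(z<0.18)&(P[:,:,0]>0.52)); q=P[m]; print('rail',len(q),q.mean(0),np.polyfit(q[:,1],q[:,0],1))
# plate corners
for px in [(192,181),(376,183),(374,230)]: print(onplane(c,[px],0.008).round(4))
```

```text
top [185 231  18  17 263] [193.3 239.2] [ 0.4654 -0.3978  0.1947] [ 0.4592 -0.4058  0.1871] [ 0.4743 -0.3913  0.1983]
top [272 232  15  17 248] [279.1 240. ] [ 0.4666 -0.3143  0.1949] [ 0.4607 -0.3214  0.1871] [ 0.4749 -0.3074  0.1978]
top [361 232  18  17 261] [369.7 240.4] [ 0.4679 -0.2258  0.1947] [ 0.4618 -0.2323  0.1871] [ 0.4762 -0.2174  0.1985]
bar [ 171  215   63   50 1228] [ 0.4734 -0.3982  0.1586] [ 0.4523 -0.432   0.1375] [ 0.51   -0.3653  0.187 ]
bar [250 215  61  49 998] [ 0.474  -0.3138  0.1587] [ 0.4541 -0.3462  0.1435] [ 0.5099 -0.2811  0.1869]
bar [ 331  216   62   48 1173] [ 0.4752 -0.2267  0.1585] [ 0.4547 -0.258   0.1359] [ 0.5098 -0.1922  0.1868]
rail 2786 [ 0.52793926 -0.31300166  0.15908638] [0.01386875 0.5322802 ]
[[ 0.451  -0.4447  0.008 ]]
[[ 0.4559 -0.1733  0.008 ]]
[[ 0.5303 -0.1704  0.008 ]]
```

View pics/w1_R.png

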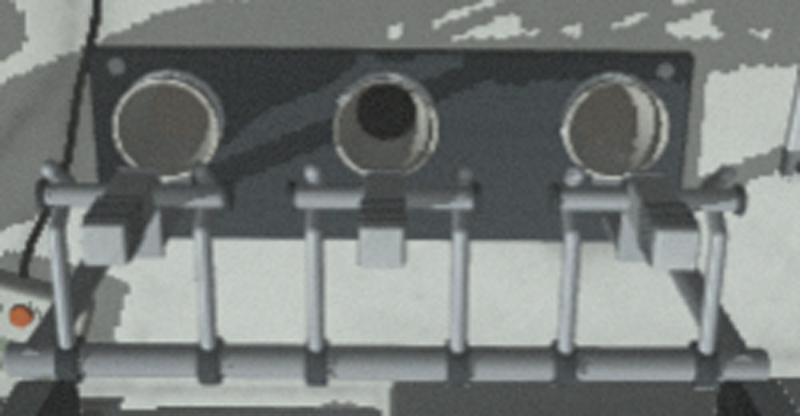

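View pics/w1_C.png

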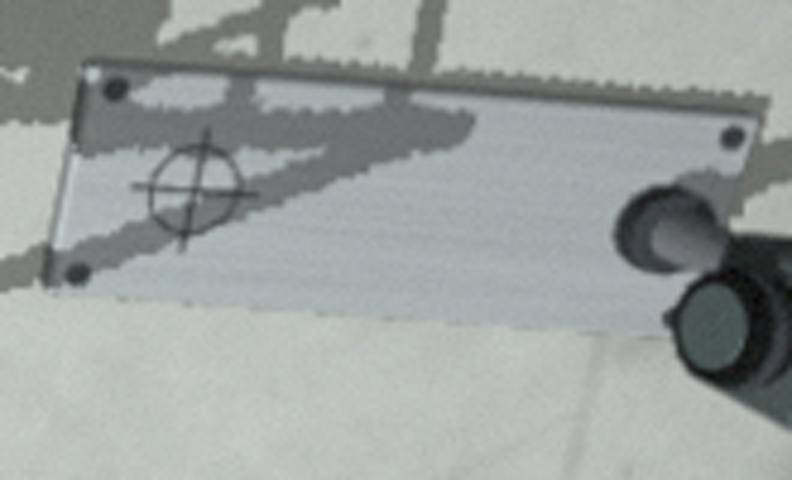

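Run:
```python
from h import *
c=load('w1'); P=cloud(c); H,W=c['d'].shape
z=P[:,:,2]; reg=np.zeros((H,W),bool); reg[170:300,160:410]=1
for th in (0.192,0.194,0.1955):
  m=(reg&(z>th)&(z<0.215)).astype(np.uint8)
  n,l,s,ce=cv2.connectedComponentsWithStats(m)
  for i in range(1,n):
    if s[i,4]>15:
        q=P[l==i]; print('top',s[i,4],ce[i].round(1),q.mean(0).round(4),np.percentile(q,3,0).round(4),np.percentile(q,97,0).round(4), 'ray',onplane(c,[ce[i]],0.196).round(4))
f=lambda x,y:(x/4.8+395-0.4,y/4.8+160-.4)
px=[f(194,190),f(137,187),f(252,194),f(207,130),f(182,250),f(82,60),f(765,117),f(48,288),f(116,89),f(733,137),f(77,273)]
Q=onplane(c,px,0.010); print(Q.round(4))
v=Q[2]-Q[1]; print('cross line',np.degrees(np.arctan2(v[1],v[0])))
v=Q[9]-Q[8]; print('screws',np.degrees(np.arctan2(v[1],v[0])))
v=Q[3]-Q[4]; print('cross other',np.degrees(np.arctan2(v[1],v[0])))
# camera box
m=(z>0.12)&(z<0.145)&(P[:,:,1]>-0.1)&(P[:,:,0]<0.56); q=P[m]; print('box',len(q),q.mean(0),q.min(0),q.max(0))
```

```text
top 215 [192.7 240.2] [ 0.466  -0.3981  0.1958] [ 0.4599 -0.4049  0.1926] [ 0.4731 -0.3919  0.1974] ray [[ 0.4659 -0.3981  0.196 ]]
top 206 [279.4 241. ] [ 0.4673 -0.3139  0.1959] [ 0.4612 -0.3201  0.1928] [ 0.4745 -0.3075  0.1974] ray [[ 0.4673 -0.3139  0.196 ]]
top 209 [370.5 241.5] [ 0.4685 -0.2253  0.1959] [ 0.4625 -0.2318  0.1931] [ 0.4754 -0.2184  0.1975] ray [[ 0.4684 -0.2253  0.196 ]]
top 195 [192.4 240.6] [ 0.4663 -0.3984  0.1961] [ 0.46   -0.4049  0.1946] [ 0.4731 -0.392   0.1974] ray [[ 0.4663 -0.3984  0.196 ]]
top 193 [279.5 241.5] [ 0.4677 -0.3138  0.1962] [ 0.4613 -0.3201  0.1946] [ 0.4745 -0.3075  0.1975] ray [[ 0.4677 -0.3138  0.196 ]]
top 190 [370.7 241.9] [ 0.4688 -0.2252  0.1962] [ 0.4628 -0.2315  0.1945] [ 0.4754 -0.2185  0.1976] ray [[ 0.4689 -0.2251  0.196 ]]
top 147 [192.1 240.9] [ 0.4664 -0.3986  0.1965] [ 0.4604 -0.4049  0.1957] [ 0.473  -0.3924  0.1975] ray [[ 0.4666 -0.3988  0.196 ]]
top 162 [279.3 241.9] [ 0.4681 -0.314   0.1964] [ 0.4617 -0.3201  0.1956] [ 0.4745 -0.3075  0.1975] ray [[ 0.4682 -0.314   0.196 ]]
top 155 [370.9 242.2] [ 0.469  -0.225   0.1965] [ 0.4628 -0.2313  0.1955] [ 0.4754 -0.2187  0.1977] ray [[ 0.4692 -0.2249  0.196 ]]
[[ 0.4807 -0.0829  0.01  ]
 [ 0.4796 -0.101   0.01  ]
 [ 0.4821 -0.0644  0.01  ]
 [ 0.4614 -0.0814  0.01  ]
 [ 0.5004 -0.084   0.01  ]
 [ 0.4393 -0.1228  0.01  ]
 [ 0.4579  0.0946  0.01  ]
 [ 0.5129 -0.1254  0.01  ]
 [ 0.4484 -0.1113  0.01  ]
 [ 0.4643  0.0859  0.01  ]
 [ 0.5079 -0.1167  0.01  ]]
cross line 86.12411912835995
screws 85.38216023046985
cross other 176.16818421931438
box 284 [0.49127261 0.01685436 0.12429447] [0.47471533 0.00926105 0.12002337] [0.50963405 0.0248992  0.13139677]
```

```bash
python3 -m handwheel '[{"claw":0,"dx":1,"dy":5,"dz":0,"ax":0,"ay":0,"az":0},{"claw":0,"dx":2,"dy":11,"dz":0,"ax":0,"ay":0,"az":0},{"claw":0,"dx":2,"dy":17,"dz":0,"ax":0,"ay":0,"az":0},{"claw":0,"dx":2,"dy":23,"dz":0,"ax":0,"ay":0,"az":0},{"claw":0,"dx":2,"dy":29,"dz":0,"ax":0,"ay":0,"az":0},{"claw":0,"dx":2,"dy":35,"dz":0,"ax":0,"ay":0,"az":0},{"claw":0,"dx":2,"dy":41,"dz":0,"ax":0,"ay":0,"az":0},{"claw":0,"dx":2,"dy":47,"dz":0,"ax":0,"ay":0,"az":0}]'; python3 -m handwheel '[{"claw":0,"dx":0,"dy":6,"dz":0,"ax":0,"ay":0,"az":0},{"claw":0,"dx":0,"dy":10,"dz":0,"ax":0,"ay":0,"az":0},{"claw":0,"dx":0,"dy":12,"dz":0,"ax":0,"ay":0,"az":0},{"claw":0,"dx":0,"dy":12,"dz":0,"ax":0,"ay":0,"az":0}]'
python3 - <<'E'
from h import *
snap('wrist','w2')
st()
c=load('w1');P=cloud(c)
q=P[:,:180][(P[:,:180,1]<-0.41)&(P[:,:180,0]<0.6)&(P[:,:180,0]>0.42)];q=q[~np.isnan(q[:,0])]
i=q[:,2].argmax(); print('tallest left',q[i], np.percentile(q[:,2],[90,98]))
E
```

```text
t: 4.45
ee_pos: [0.4008, 0.1618, 0.3613]
orientation: [[-1.0, 0.007, 0.0], [0.007, 1.0, -0.0], [-0.0, -0.0, -1.0]]
ft_force: [0.8, -0.9, 0.8]
grip_width: 0.0853
t: 4.95
ee_pos: [0.4018, 0.2805, 0.3607]
orientation: [[-1.0, 0.004, -0.001], [0.004, 1.0, -0.001], [0.001, -0.001, -1.0]]
ft_force: [0.8, -0.7, 0.3]
grip_width: 0.0853
t 5.0 ee [0.4018 0.2796 0.361 ] yaw 179.71 J [34.8  5.5 12.3 96.8 -0.  35.1] F [ 0.4 -0.7  0.5] w 0.0853
  d cm [0. 0. 0.] rv [-0.001 -0.001 -0.005]
tallest left [ 0.51783126 -0.53220786  0.16989975] [0.14343175 0.16762042]
```

View pics/w2.png

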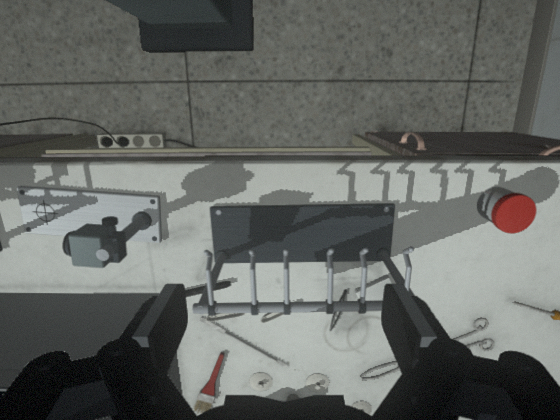

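Run:
```python
from h import *
c=load('w2')
im=c['im'][:,:,::-1]
cv2.imwrite('pics/w2_R.png',cv2.resize(im[195:320,185:425],None,fx=3.3,fy=3.3,interpolation=cv2.INTER_CUBIC))
P=cloud(c)
z=P[:,:,2]; reg=np.zeros(z.shape,bool); reg[200:330,185:425]=1
m=reg&(z>0.13)&(z<0.19)&(P[:,:,0]<0.53)
n,l,s,ce=cv2.connectedComponentsWithStats(m.astype(np.uint8))
for i in range(1,n):
    if s[i,4]>15:
        q=P[l==i]; print('rod',s[i],q.mean(0).round(4),q.min(0).round(4),q.max(0).round(4))
        for x0 in np.arange(q[:,0].min(),q[:,0].max(),0.005):
            k=(q[:,0]>=x0)&(q[:,0]<x0+.005)
            if k.any(): print('   x%.3f y%.4f zmax%.4f'%(x0,np.median(q[k,1]),q[k,2].max()),end='')
        print()
m=reg&(z>0.14)&(z<0.19)&(P[:,:,0]>0.535); q=P[m]; f=np.polyfit(q[:,1],q[:,0],1); r=q[:,0]-np.polyval(f,q[:,1]);print('rail',len(q),q.mean(0),f,r.std(),q[:,2].max())
for px in [(211,206),(396,205),(397,262)]: print(onplane(c,[px],0.008).round(4))
```

```text
rod [359 247  10  47 253] [0.5017 0.3703 0.1565] [0.4741 0.3675 0.1405] [0.53   0.3739 0.1615]
   x0.474 y0.3699 zmax0.1612   x0.479 y0.3685 zmax0.1589   x0.484 y0.3696 zmax0.1503   x0.489 y0.3697 zmax0.1566   x0.494 y0.3703 zmax0.1607   x0.499 y0.3704 zmax0.1608   x0.504 y0.3705 zmax0.1607   x0.509 y0.3699 zmax0.1611   x0.514 y0.3704 zmax0.1609   x0.519 y0.3706 zmax0.1615   x0.524 y0.3709 zmax0.1610   x0.529 y0.3711 zmax0.1605
rod [403 247  11  45 260] [0.4989 0.4204 0.156 ] [0.4734 0.4175 0.1409] [0.5284 0.4248 0.1626]
   x0.473 y0.4199 zmax0.1610   x0.478 y0.4188 zmax0.1568   x0.483 y0.4192 zmax0.1503   x0.488 y0.4199 zmax0.1538   x0.493 y0.4203 zmax0.1626   x0.498 y0.4197 zmax0.1609   x0.503 y0.4203 zmax0.1611   x0.508 y0.4204 zmax0.1610   x0.513 y0.4208 zmax0.1610   x0.518 y0.4204 zmax0.1615   x0.523 y0.4228 zmax0.1609
rod [250 249   7  45 233] [0.5028 0.2462 0.1563] [0.4752 0.2428 0.1416] [0.5297 0.249  0.161 ]
   x0.475 y0.2459 zmax0.1608   x0.480 y0.2470 zmax0.1573   x0.485 y0.2470 zmax0.1516   x0.490 y0.2459 zmax0.1557   x0.495 y0.2461 zmax0.1602   x0.500 y0.2462 zmax0.1607 
[... 894 characters left out ...]
x0.514 y0.3329 zmax0.1608   x0.519 y0.3330 zmax0.1614   x0.524 y0.3327 zmax0.1613   x0.529 y0.3328 zmax0.1605
rod [204 250  10  44 245] [0.5029 0.1965 0.1561] [0.4757 0.1927 0.1406] [0.53   0.1993 0.1612]
   x0.476 y0.1964 zmax0.1602   x0.481 y0.1977 zmax0.1586   x0.486 y0.1974 zmax0.1508   x0.491 y0.1963 zmax0.1540   x0.496 y0.1965 zmax0.1603   x0.501 y0.1967 zmax0.1610   x0.506 y0.1964 zmax0.1612   x0.511 y0.1970 zmax0.1604   x0.516 y0.1963 zmax0.1608   x0.521 y0.1965 zmax0.1609   x0.526 y0.1971 zmax0.1612
rail 2259 [0.54807921 0.28216697 0.15910466] [-0.01129384  0.55126596] 0.004073768851536272 0.16506772819757026
[[0.4724 0.171  0.008 ]]
[[0.4721 0.4499 0.008 ]]
[[0.5675 0.4612 0.008 ]]
```

View pics/w2_R.png

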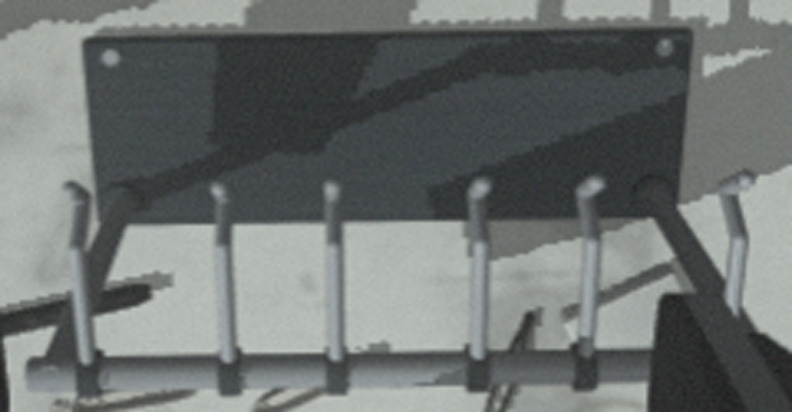

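```bash
python3 -c "
from h import *
go([.469,-.225,.28],-90.8)"; python3 -m handwheel '[{"claw":100,"dx":0,"dy":-6,"dz":0,"ax":0,"ay":0,"az":-0.18},{"claw":100,"dx":0,"dy":-12,"dz":0,"ax":0,"ay":0,"az":-0.36},{"claw":100,"dx":0,"dy":-18,"dz":0,"ax":0,"ay":0,"az":-0.54},{"claw":100,"dx":-1,"dy":-24,"dz":0,"ax":0,"ay":0,"az":-0.72},{"claw":100,"dx":-2,"dy":-30,"dz":0,"ax":0,"ay":0,"az":-0.9},{"claw":100,"dx":-3,"dy":-36,"dz":0,"ax":0,"ay":0,"az":-1.08},{"claw":100,"dx":-4,"dy":-42,"dz":0,"ax":0,"ay":0,"az":-1.26},{"claw":100,"dx":-5,"dy":-47,"dz":0,"ax":0,"ay":0,"az":-1.44}]' ; python3 -c "
from h import *
go([.469,-.225,.28],-90.8)"
```

```text
t 5.0 ee [0.4018 0.2796 0.361 ] yaw 179.71 J [34.8  5.5 12.3 96.8 -0.  35.1] F [ 0.4 -0.7  0.5] w 0.0853
  d cm [ -6.98 -50.42   8.15] rv [-0.000e+00 -1.000e-03 -1.562e+00]
t: 6.0
ee_pos: [0.4409, -0.1459, 0.3621]
orientation: [[-0.291, -0.957, 0.001], [-0.957, 0.291, -0.001], [0.0, -0.001, -1.0]]
ft_force: [1.3, 0.6, -1.4]
grip_width: 0.0518
t 6.0 ee [ 0.4409 -0.1459  0.3621] yaw -106.91 J [-18.3   2.7   9.3  96.6  -0.  -91.4] F [ 1.3  0.6 -1.4] w 0.0518
  d cm [ 6.74 -4.97  8.22] rv [-0.001 -0.    -0.281]
```

```bash
python3 -m handwheel '[{"claw":100,"dx":3.4,"dy":-2.5,"dz":2,"ax":0,"ay":0,"az":-0.15},{"claw":100,"dx":6.74,"dy":-4.97,"dz":4,"ax":0,"ay":0,"az":-0.281},{"claw":100,"dx":6.74,"dy":-4.97,"dz":7,"ax":0,"ay":0,"az":-0.281},{"claw":100,"dx":6.74,"dy":-4.97,"dz":8.22,"ax":0,"ay":0,"az":-0.281},{"claw":100,"dx":6.74,"dy":-4.97,"dz":8.22,"ax":0,"ay":0,"az":-0.281}]' ; python3 -c "
from h import *
snap('wrist','w3')
go([.469,-.225,.168],-90.8)"
```

```text
t: 6.62
ee_pos: [0.4689, -0.2222, 0.2793]
orientation: [[-0.018, -1.0, -0.001], [-1.0, 0.018, 0.0], [-0.0, 0.001, -1.0]]
ft_force: [-0.0, 0.3, 0.3]
grip_width: 0.0513
t 6.67 ee [ 0.4695 -0.2221  0.2802] yaw -90.98 J [ -25.3    6.9    3.5   86.6   -0.  -114.3] F [-0.9  0.   0.1] w 0.0518
  d cm [ 0.29  0.05 11.22] rv [-0.001 -0.    -0.003]
```

View pics/w3.png

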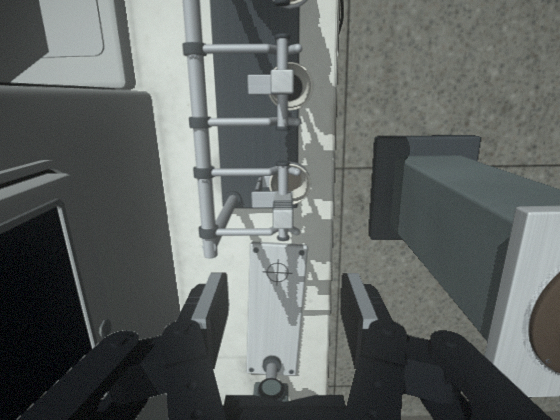

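Run:
```python
from h import *
c=load('w3')
P=cloud(c);z=P[:,:,2]; m=np.zeros(z.shape,bool); m[50:260,240:320]=1
m=m&(z>0.192)&(z<0.21)
n,l,s,ce=cv2.connectedComponentsWithStats(m.astype(np.uint8))
for i in range(1,n):
    if s[i,4]>15:
        q=P[l==i];k=q[:,2]>0.195; print(s[i],q[k].mean(0).round(4),np.percentile(q[k],3,0).round(4),np.percentile(q[k],97,0).round(4))
```

```text
[271  70  23  24 504] [ 0.4685 -0.3143  0.1964] [ 0.4623 -0.3208  0.1952] [ 0.4745 -0.3077  0.1976]
[274 208  20  20 390] [ 0.4693 -0.2251  0.1963] [ 0.4632 -0.2314  0.1952] [ 0.4757 -0.2187  0.1975]
```

```bash
python3 -m handwheel '[{"claw":100,"dx":0.3,"dy":0.03,"dz":3,"ax":0,"ay":0,"az":0},{"claw":100,"dx":0.3,"dy":0.03,"dz":6,"ax":0,"ay":0,"az":0},{"claw":100,"dx":0.3,"dy":0.03,"dz":9,"ax":0,"ay":0,"az":0},{"claw":100,"dx":0.3,"dy":0.03,"dz":11.2,"ax":0,"ay":0,"az":0},{"claw":100,"dx":0.3,"dy":0.03,"dz":11.2,"ax":0,"ay":0,"az":0}]' ; python3 -c "
from h import *
go([.4693,-.2252,.168],-90.8)"
```

```text
t: 7.3
ee_pos: [0.4693, -0.2245, 0.1673]
orientation: [[-0.016, -1.0, -0.001], [-1.0, 0.016, 0.0], [-0.0, 0.001, -1.0]]
ft_force: [-0.7, -0.9, -0.6]
grip_width: 0.052
t 7.3 ee [ 0.4693 -0.2245  0.1673] yaw -90.92 J [ -25.6    7.2  -10.4   72.5   -0.  -114.6] F [-0.7 -0.9 -0.6] w 0.052
  d cm [ 0.07 -0.   -0.07] rv [ 0.001  0.    -0.002]
```

```bash
python3 -m handwheel '[{"claw":150,"dx":0,"dy":0,"dz":0,"ax":0,"ay":0,"az":0},{"claw":180,"dx":0,"dy":0,"dz":0,"ax":0,"ay":0,"az":0},{"claw":255,"dx":0,"dy":0,"dz":0,"ax":0,"ay":0,"az":0},{"claw":255,"dx":0,"dy":0,"dz":0,"ax":0,"ay":0,"az":0},{"claw":255,"dx":0,"dy":0,"dz":0,"ax":0,"ay":0,"az":0},{"claw":255,"dx":0,"dy":0,"dz":0,"ax":0,"ay":0,"az":0}]' 60; python3 -c "
from h import *
st()"
```

```text
t: 8.05
ee_pos: [0.4699, -0.2253, 0.1683]
orientation: [[-0.017, -1.0, 0.001], [-1.0, 0.017, -0.001], [0.001, -0.001, -1.0]]
ft_force: [-1.5, 0.1, 5.6]
grip_width: 0.0129
t 8.05 ee [ 0.4699 -0.2253  0.1683] yaw -90.96 J [ -25.6    7.1  -10.3   72.5   -0.  -114.6] F [-1.5  0.1  5.6] w 0.0129
  d cm [0. 0. 0.] rv [-0.002  0.     1.554]
```

```bash
python3 -m handwheel '[{"claw":255,"dx":0,"dy":0,"dz":-0.7,"ax":0,"ay":0,"az":0},{"claw":255,"dx":0,"dy":0,"dz":-1.6,"ax":0,"ay":0,"az":0},{"claw":255,"dx":0,"dy":0,"dz":-2.5,"ax":0,"ay":0,"az":0},{"claw":255,"dx":0,"dy":0,"dz":-3.4,"ax":0,"ay":0,"az":0},{"claw":255,"dx":0,"dy":0,"dz":-3.4,"ax":0,"ay":0,"az":0}]'; python3 -c "
from h import *
snap('wrist','w4')
st()"
```

```text
t: 8.68
ee_pos: [0.4701, -0.2252, 0.2021]
orientation: [[-0.017, -1.0, 0.001], [-1.0, 0.017, -0.001], [0.001, -0.001, -1.0]]
ft_force: [-0.1, -0.2, -2.1]
grip_width: 0.0127
t 8.72 ee [ 0.4699 -0.2251  0.2016] yaw -90.95 J [ -25.6    6.8   -6.4   76.7    0.  -114.6] F [-0.5  0.  -0.1] w 0.013
  d cm [0. 0. 0.] rv [-1.000e-03  0.000e+00  1.554e+00]
```

View pics/w4.png

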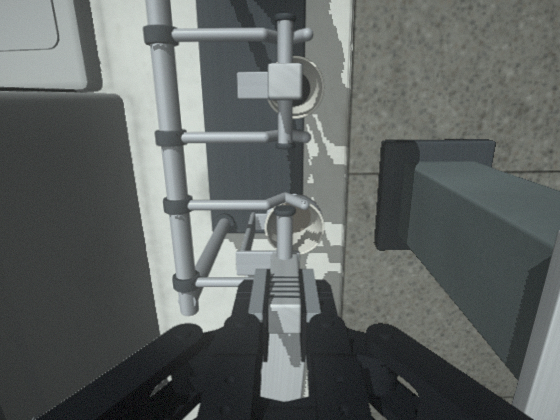

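```bash
python3 -m handwheel '[{"claw":255,"dx":0,"dy":0.8,"dz":-0.1,"ax":0,"ay":0,"az":0},{"claw":255,"dx":0,"dy":2.2,"dz":-0.2,"ax":0,"ay":0,"az":0},{"claw":255,"dx":0,"dy":3.7,"dz":-0.3,"ax":0,"ay":0,"az":0},{"claw":255,"dx":0,"dy":5.2,"dz":-0.3,"ax":0,"ay":0,"az":0},{"claw":255,"dx":0,"dy":6.7,"dz":-0.3,"ax":0,"ay":0,"az":0},{"claw":255,"dx":0,"dy":8.2,"dz":-0.3,"ax":0,"ay":0,"az":0},{"claw":255,"dx":0,"dy":9.2,"dz":-0.3,"ax":0,"ay":0,"az":0},{"claw":255,"dx":0,"dy":9.2,"dz":-0.3,"ax":0,"ay":0,"az":0}]'
python3 - <<'E'
from h import *
snap('top','t1'); snap('scene','s1'); snap('wrist','w5')
go([.378,-.083,.202],-94)
c=load('w3'); print(onplane(c,[(277,272)],0.010).round(4))
E
```

```text
t: 9.72
ee_pos: [0.3771, -0.2236, 0.2044]
orientation: [[-0.017, -1.0, 0.0], [-1.0, 0.017, -0.0], [0.0, -0.0, -1.0]]
ft_force: [0.8, 0.3, -1.5]
grip_width: 0.0128
t 9.88 ee [ 0.378  -0.2236  0.2042] yaw -90.95 J [ -30.6   -2.   -15.3   76.6    0.  -119.7] F [-0.   0.6 -1.1] w 0.0126
  d cm [-14.06   0.24   0.22] rv [-0.    -0.     0.053]
[[ 0.4808 -0.083   0.01  ]]
```

View pics/w5.png

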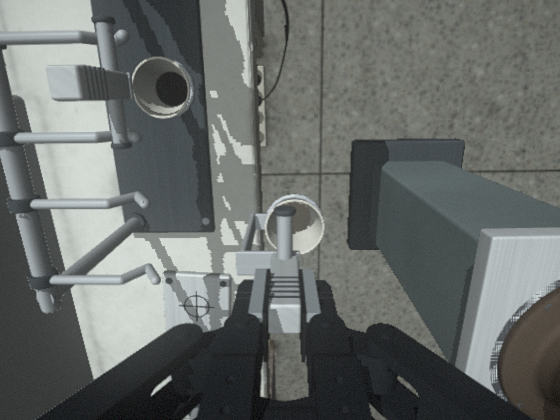

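View pics/s1.png

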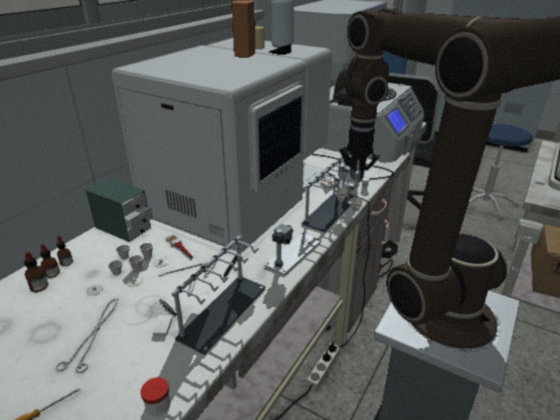

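```bash
python3 -m handwheel '[{"claw":255,"dx":-1.5,"dy":0,"dz":0.1,"ax":0,"ay":0,"az":0.01},{"claw":255,"dx":-4,"dy":0,"dz":0.2,"ax":0,"ay":0,"az":0.02},{"claw":255,"dx":-7,"dy":0,"dz":0.3,"ax":0,"ay":0,"az":0.03},{"claw":255,"dx":-10,"dy":0,"dz":0.3,"ax":0,"ay":0,"az":0.04},{"claw":255,"dx":-12.5,"dy":0,"dz":0.3,"ax":0,"ay":0,"az":0.05},{"claw":255,"dx":-14,"dy":0.2,"dz":0.3,"ax":0,"ay":0,"az":0.06},{"claw":255,"dx":-14,"dy":0.2,"dz":0.3,"ax":0,"ay":0,"az":0.06}]'
python3 - <<'E'
from h import *
go([.487,-.0835,.201],-94.3)
E
```

```text
t: 10.75
ee_pos: [0.3783, -0.0827, 0.2012]
orientation: [[-0.074, -0.997, 0.0], [-0.997, 0.074, -0.0], [0.0, -0.0, -1.0]]
ft_force: [0.4, -0.2, -1.7]
grip_width: 0.013
t 10.75 ee [ 0.3783 -0.0827  0.2012] yaw -94.25 J [-12.3  -7.6 -20.8  76.8  -0.  -98.1] F [ 0.4 -0.2 -1.7] w 0.013
  d cm [ -0.73 -10.84   0.02] rv [-0.    -0.     0.001]
```

```bash
python3 -m handwheel '[{"claw":255,"dx":0,"dy":-1,"dz":0,"ax":0,"ay":0,"az":0},{"claw":255,"dx":-0.2,"dy":-3,"dz":0,"ax":0,"ay":0,"az":0},{"claw":255,"dx":-0.4,"dy":-5,"dz":0,"ax":0,"ay":0,"az":0},{"claw":255,"dx":-0.6,"dy":-7,"dz":0,"ax":0,"ay":0,"az":0},{"claw":255,"dx":-0.7,"dy":-9,"dz":0,"ax":0,"ay":0,"az":0},{"claw":255,"dx":-0.7,"dy":-10.3,"dz":0,"ax":0,"ay":0,"az":0},{"claw":255,"dx":-0.7,"dy":-10.8,"dz":0,"ax":0,"ay":0,"az":0},{"claw":255,"dx":-0.7,"dy":-10.8,"dz":0,"ax":0,"ay":0,"az":0}]'
python3 - <<'E'
from h import *
snap('top','t2'); snap('scene','s2'); snap('wrist','w6')
go([.487,-.0835,.201],-94.3)
im=load('s2')['im'][:,:,::-1]
cv2.imwrite('pics/s2c.png',cv2.resize(im[150:300,240:400],None,fx=4,fy=4,interpolation=cv2.INTER_CUBIC))
E
```

```text
t: 11.75
ee_pos: [0.4862, -0.0848, 0.201]
orientation: [[-0.077, -0.997, -0.001], [-0.997, 0.077, 0.0], [-0.0, 0.001, -1.0]]
ft_force: [-0.7, 0.4, -1.6]
grip_width: 0.0126
t 11.9 ee [ 0.4858 -0.0848  0.2014] yaw -94.4 J [ -9.9   3.8  -9.8  76.4  -0.  -95.5] F [ 0.6 -0.5 -2.5] w 0.013
  d cm [-0.14 -0.11  0.04] rv [-0.    -0.    -0.002]
```

View pics/s2c.png

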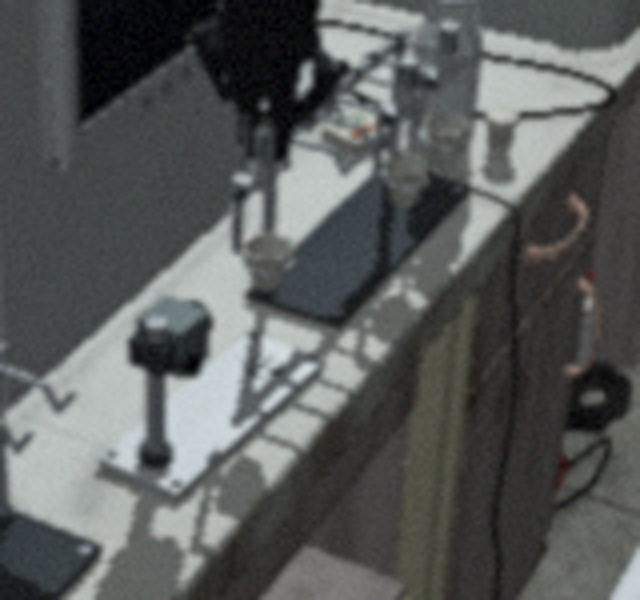

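View pics/w6.png

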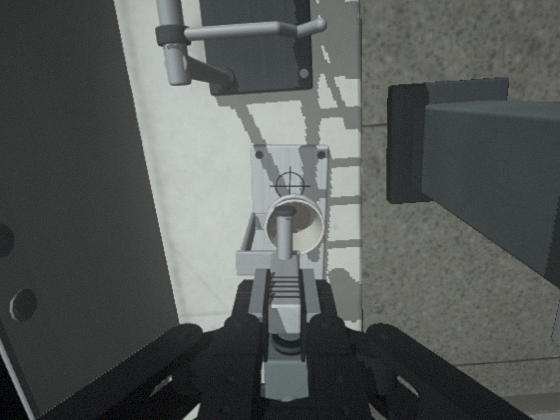

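```bash
python3 - <<'E'
from h import *
c=load('w6'); print('cross',onplane(c,[(290,183)],0.01).round(4))
P=cloud(c); q=P[195:255,265:325].reshape(-1,3); q=q[(q[:,2]>0.12)&(q[:,2]<0.135)]
print('rim',q[:,2].max(),(q.min(0)+q.max(0))/2,q.min(0),q.max(0))
E
python3 -m handwheel '[{"claw":255,"dx":-0.1,"dy":-0.1,"dz":0,"ax":0,"ay":0,"az":0},{"claw":255,"dx":-0.1,"dy":-0.1,"dz":0,"ax":0,"ay":0,"az":0},{"claw":255,"dx":-0.1,"dy":-0.1,"dz":0,"ax":0,"ay":0,"az":0},{"claw":255,"dx":-0.1,"dy":-0.1,"dz":0,"ax":0,"ay":0,"az":0},{"claw":255,"dx":-0.1,"dy":-0.1,"dz":0,"ax":0,"ay":0,"az":0},{"claw":255,"dx":-0.1,"dy":-0.1,"dz":0,"ax":0,"ay":0,"az":0},{"claw":255,"dx":-0.1,"dy":-0.1,"dz":0,"ax":0,"ay":0,"az":0},{"claw":255,"dx":-0.1,"dy":-0.1,"dz":0,"ax":0,"ay":0,"az":0}]'
```

```text
cross [[ 0.4796 -0.0862  0.01  ]]
rim 0.1286323175955931 [ 0.4788117  -0.08397216  0.12434668] [ 0.45865982 -0.10410253  0.12006104] [ 0.49896358 -0.0638418   0.12863232]
t: 12.9
ee_pos: [0.4873, -0.0839, 0.2012]
orientation: [[-0.077, -0.997, -0.0], [-0.997, 0.077, 0.0], [-0.0, 0.0, -1.0]]
ft_force: [-0.1, -1.0, -0.6]
grip_width: 0.013
```

```bash
python3 -m handwheel '[{"claw":255,"dx":0,"dy":0,"dz":0,"ax":0,"ay":0,"az":0},{"claw":255,"dx":0,"dy":0,"dz":0,"ax":0,"ay":0,"az":0},{"claw":255,"dx":0,"dy":0,"dz":0,"ax":0,"ay":0,"az":0},{"claw":255,"dx":0,"dy":0,"dz":0,"ax":0,"ay":0,"az":0},{"claw":255,"dx":0,"dy":0,"dz":0,"ax":0,"ay":0,"az":0},{"claw":255,"dx":0,"dy":0,"dz":0,"ax":0,"ay":0,"az":0},{"claw":255,"dx":0,"dy":0,"dz":0,"ax":0,"ay":0,"az":0},{"claw":255,"dx":0,"dy":0,"dz":0,"ax":0,"ay":0,"az":0}]';python3 -m handwheel '[{"claw":255,"dx":0,"dy":0,"dz":0,"ax":0,"ay":0,"az":0},{"claw":255,"dx":0,"dy":0,"dz":0,"ax":0,"ay":0,"az":0},{"claw":255,"dx":0,"dy":0,"dz":0,"ax":0,"ay":0,"az":0},{"claw":255,"dx":0,"dy":0,"dz":0,"ax":0,"ay":0,"az":0},{"claw":255,"dx":0,"dy":0,"dz":0,"ax":0,"ay":0,"az":0}]'
python3 - <<'E'
from h import *
go([.480,-.090,.201],-184.3)
E
```

```text
t: 13.9
ee_pos: [0.4873, -0.0839, 0.2012]
orientation: [[-0.077, -0.997, 0.0], [-0.997, 0.077, -0.0], [0.0, -0.0, -1.0]]
ft_force: [-0.6, -0.4, -1.4]
grip_width: 0.0129
t: 14.52
ee_pos: [0.4873, -0.0839, 0.2012]
orientation: [[-0.077, -0.997, -0.0], [-0.997, 0.077, -0.0], [0.0, 0.0, -1.0]]
ft_force: [-0.1, -0.3, -2.6]
grip_width: 0.0128
t 14.53 ee [ 0.4873 -0.0839  0.2012] yaw -94.39 J [ -9.8   4.   -9.6  76.4  -0.  -95.4] F [-0.1 -0.3 -2.6] w 0.0128
  d cm [0.67 0.68 0.02] rv [ 0.    -0.     1.569]
```

```bash
python3 -m handwheel '[{"claw":255,"dx":0,"dy":0,"dz":0,"ax":0,"ay":0,"az":0.06},{"claw":255,"dx":0,"dy":0.1,"dz":0,"ax":0,"ay":0,"az":0.18},{"claw":255,"dx":0.1,"dy":0.2,"dz":0,"ax":0,"ay":0,"az":0.31},{"claw":255,"dx":0.1,"dy":0.3,"dz":0,"ax":0,"ay":0,"az":0.44},{"claw":255,"dx":0.2,"dy":0.4,"dz":0,"ax":0,"ay":0,"az":0.57},{"claw":255,"dx":0.2,"dy":0.4,"dz":0,"ax":0,"ay":0,"az":0.7},{"claw":255,"dx":0.2,"dy":0.5,"dz":0,"ax":0,"ay":0,"az":0.83},{"claw":255,"dx":0.2,"dy":0.5,"dz":0,"ax":0,"ay":0,"az":0.96}]'
python3 - <<'E'
from h import *
go([.480,-.090,.201],-184.3)
E
```

```text
t: 15.52
ee_pos: [0.4821, -0.0855, 0.2012]
orientation: [[-0.863, -0.505, 0.0], [-0.505, 0.863, -0.0], [-0.0, -0.0, -1.0]]
ft_force: [-0.9, -0.4, -0.8]
grip_width: 0.0128
t 15.53 ee [ 0.4821 -0.0855  0.2012] yaw -149.64 J [-10.1   3.5 -10.2  76.4   0.  -40.4] F [-0.9 -0.4 -0.8] w 0.0128
  d cm [ 0.41 -0.28  0.02] rv [-0.     0.     0.605]
```

```bash
python3 -m handwheel '[{"claw":255,"dx":0.1,"dy":-0.1,"dz":0,"ax":0,"ay":0,"az":0.13},{"claw":255,"dx":0.2,"dy":-0.1,"dz":0,"ax":0,"ay":0,"az":0.26},{"claw":255,"dx":0.3,"dy":-0.2,"dz":0,"ax":0,"ay":0,"az":0.39},{"claw":255,"dx":0.4,"dy":-0.3,"dz":0,"ax":0,"ay":0,"az":0.5},{"claw":255,"dx":0.4,"dy":-0.3,"dz":0,"ax":0,"ay":0,"az":0.58},{"claw":255,"dx":0.4,"dy":-0.3,"dz":0,"ax":0,"ay":0,"az":0.605},{"claw":255,"dx":0.4,"dy":-0.3,"dz":0,"ax":0,"ay":0,"az":0.605}]'
python3 - <<'E'
from h import *
go([.480,-.090,.201],-184.3)
snap('wrist','w7')
E
```

```text
t: 16.4
ee_pos: [0.4803, -0.0901, 0.2012]
orientation: [[-0.998, 0.07, 0.0], [0.07, 0.998, 0.0], [-0.0, 0.0, -1.0]]
ft_force: [-1.4, -0.5, -1.5]
grip_width: 0.0128
t 16.4 ee [ 0.4803 -0.0901  0.2012] yaw 175.99 J [-10.6   3.4 -10.3  76.3   0.   -6.6] F [-1.4 -0.5 -1.5] w 0.0128
  d cm [0.03 0.01 0.02] rv [0.    0.    0.005]
```

View pics/w7.png

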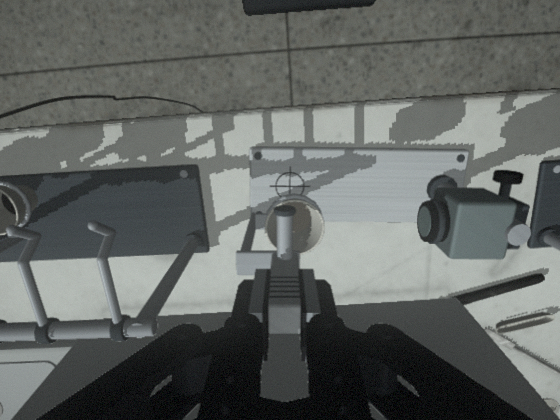

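```bash
python3 -m handwheel '[{"claw":255,"dx":0,"dy":0,"dz":0,"ax":0,"ay":0,"az":0},{"claw":255,"dx":0,"dy":0,"dz":0,"ax":0,"ay":0,"az":0},{"claw":255,"dx":0,"dy":0,"dz":0,"ax":0,"ay":0,"az":0},{"claw":255,"dx":0,"dy":0,"dz":0,"ax":0,"ay":0,"az":0},{"claw":255,"dx":0,"dy":0,"dz":0,"ax":0,"ay":0,"az":0},{"claw":255,"dx":0,"dy":0,"dz":0,"ax":0,"ay":0,"az":0},{"claw":255,"dx":0,"dy":0,"dz":0,"ax":0,"ay":0,"az":0},{"claw":255,"dx":0,"dy":0,"dz":0,"ax":0,"ay":0,"az":0}]'>/dev/null;python3 -m handwheel '[{"claw":255,"dx":0,"dy":0,"dz":0,"ax":0,"ay":0,"az":0},{"claw":255,"dx":0,"dy":0,"dz":0,"ax":0,"ay":0,"az":0},{"claw":255,"dx":0,"dy":0,"dz":0,"ax":0,"ay":0,"az":0},{"claw":255,"dx":0,"dy":0,"dz":0,"ax":0,"ay":0,"az":0},{"claw":255,"dx":0,"dy":0,"dz":0,"ax":0,"ay":0,"az":0},{"claw":255,"dx":0,"dy":0,"dz":0,"ax":0,"ay":0,"az":0},{"claw":255,"dx":0,"dy":0,"dz":0,"ax":0,"ay":0,"az":0},{"claw":255,"dx":0,"dy":0,"dz":0,"ax":0,"ay":0,"az":0}]'>/dev/null;python3 -m handwheel '[{"claw":255,"dx":0,"dy":0,"dz":0,"ax":0,"ay":0,"az":0},{"claw":255,"dx":0,"dy":0,"dz":0,"ax":0,"ay":0,"az":0},{"claw":255,"dx":0,"dy":0,"dz":0,"ax":0,"ay":0,"az":0},{"claw":255,"dx":0,"dy":0,"dz":0,"ax":0,"ay":0,"az":0}]'
python3 - <<'E'
from h import *
go([.474,-.083,.201],-274.3)
E
```

```text
t: 18.95
ee_pos: [0.4802, -0.0901, 0.2012]
orientation: [[-0.997, 0.071, -0.0], [0.071, 0.997, 0.0], [0.0, 0.0, -1.0]]
ft_force: [0.1, -0.1, -1.4]
grip_width: 0.0131
t 18.95 ee [ 0.4802 -0.0901  0.2012] yaw 175.94 J [-10.6   3.4 -10.3  76.3  -0.   -6.6] F [ 0.1 -0.1 -1.4] w 0.0131
  d cm [0.67 0.66 0.02] rv [-0.    -0.     1.575]
```

```bash
python3 -m handwheel '[{"claw":255,"dx":0,"dy":0,"dz":0,"ax":0,"ay":0,"az":0.06},{"claw":255,"dx":0,"dy":0.1,"dz":0,"ax":0,"ay":0,"az":0.18},{"claw":255,"dx":0.1,"dy":0.2,"dz":0,"ax":0,"ay":0,"az":0.31},{"claw":255,"dx":0.1,"dy":0.3,"dz":0,"ax":0,"ay":0,"az":0.44},{"claw":255,"dx":0.2,"dy":0.4,"dz":0,"ax":0,"ay":0,"az":0.57},{"claw":255,"dx":0.2,"dy":0.4,"dz":0,"ax":0,"ay":0,"az":0.7},{"claw":255,"dx":0.2,"dy":0.5,"dz":0,"ax":0,"ay":0,"az":0.83},{"claw":255,"dx":0.2,"dy":0.5,"dz":0,"ax":0,"ay":0,"az":0.96}]'
python3 - <<'E'
from h import *
go([.474,-.083,.201],-274.3)
E
```

```text
t: 19.95
ee_pos: [0.4786, -0.0849, 0.2012]
orientation: [[-0.511, 0.86, 0.0], [0.86, 0.511, 0.0], [-0.0, 0.0, -1.0]]
ft_force: [-0.8, -0.3, -1.5]
grip_width: 0.0128
t 19.95 ee [ 0.4786 -0.0849  0.2012] yaw 120.7 J [-10.1   3.1 -10.6  76.3   0.   49.2] F [-0.8 -0.3 -1.5] w 0.0128
  d cm [ 0.4  -0.3   0.02] rv [0.    0.    0.611]
```

```bash
python3 -m handwheel '[{"claw":255,"dx":0.1,"dy":-0.1,"dz":0,"ax":0,"ay":0,"az":0.13},{"claw":255,"dx":0.2,"dy":-0.1,"dz":0,"ax":0,"ay":0,"az":0.26},{"claw":255,"dx":0.3,"dy":-0.2,"dz":0,"ax":0,"ay":0,"az":0.39},{"claw":255,"dx":0.4,"dy":-0.3,"dz":0,"ax":0,"ay":0,"az":0.5},{"claw":255,"dx":0.4,"dy":-0.3,"dz":0,"ax":0,"ay":0,"az":0.58},{"claw":255,"dx":0.4,"dy":-0.3,"dz":0,"ax":0,"ay":0,"az":0.61},{"claw":255,"dx":0.4,"dy":-0.3,"dz":0,"ax":0,"ay":0,"az":0.61}]'
python3 - <<'E'
from h import *
go([.474,-.083,.201],-274.3)
snap('wrist','w8')
E
for i in 1 ; do python3 -m handwheel '[{"claw":255,"dx":0,"dy":0,"dz":0,"ax":0,"ay":0,"az":0},{"claw":255,"dx":0,"dy":0,"dz":0,"ax":0,"ay":0,"az":0},{"claw":255,"dx":0,"dy":0,"dz":0,"ax":0,"ay":0,"az":0},{"claw":255,"dx":0,"dy":0,"dz":0,"ax":0,"ay":0,"az":0},{"claw":255,"dx":0,"dy":0,"dz":0,"ax":0,"ay":0,"az":0},{"claw":255,"dx":0,"dy":0,"dz":0,"ax":0,"ay":0,"az":0},{"claw":255,"dx":0,"dy":0,"dz":0,"ax":0,"ay":0,"az":0},{"claw":255,"dx":0,"dy":0,"dz":0,"ax":0,"ay":0,"az":0}]'; done
```

```text
t: 20.82
ee_pos: [0.474, -0.0831, 0.2012]
orientation: [[0.069, 0.998, -0.0], [0.998, -0.069, -0.0], [-0.0, -0.0, -1.0]]
ft_force: [-0.4, 0.7, -1.7]
grip_width: 0.0126
t 20.82 ee [ 0.474  -0.0831  0.2012] yaw 86.04 J [ -9.9   2.6 -11.1  76.3  -0.   84. ] F [-0.4  0.7 -1.7] w 0.0126
  d cm [0.01 0.   0.02] rv [-0.     0.     0.006]
t: 21.88
ee_pos: [0.474, -0.0831, 0.2012]
orientation: [[0.07, 0.998, 0.0], [0.998, -0.07, -0.0], [-0.0, 0.0, -1.0]]
ft_force: [0.0, 0.4, -2.0]
grip_width: 0.0128
```

View pics/w8.png

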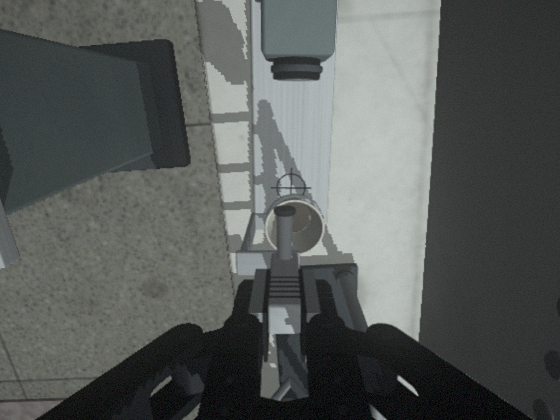

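```bash
python3 -m handwheel '[{"claw":255,"dx":0,"dy":0,"dz":0,"ax":0,"ay":0,"az":0},{"claw":255,"dx":0,"dy":0,"dz":0,"ax":0,"ay":0,"az":0},{"claw":255,"dx":0,"dy":0,"dz":0,"ax":0,"ay":0,"az":0},{"claw":255,"dx":0,"dy":0,"dz":0,"ax":0,"ay":0,"az":0},{"claw":255,"dx":0,"dy":0,"dz":0,"ax":0,"ay":0,"az":0},{"claw":255,"dx":0,"dy":0,"dz":0,"ax":0,"ay":0,"az":0},{"claw":255,"dx":0,"dy":0,"dz":0,"ax":0,"ay":0,"az":0},{"claw":255,"dx":0,"dy":0,"dz":0,"ax":0,"ay":0,"az":0}]' >/dev/null; python3 -m handwheel '[{"claw":255,"dx":0,"dy":0,"dz":0,"ax":0,"ay":0,"az":0},{"claw":255,"dx":0,"dy":0,"dz":0,"ax":0,"ay":0,"az":0},{"claw":255,"dx":0,"dy":0,"dz":0,"ax":0,"ay":0,"az":0}]'
python3 - <<'E'
from h import *
go([.37,-.083,.215],86)
E
```

```text
t: 23.25
ee_pos: [0.474, -0.0831, 0.2012]
orientation: [[0.07, 0.998, -0.0], [0.998, -0.07, 0.0], [0.0, -0.0, -1.0]]
ft_force: [0.3, 0.1, -2.0]
grip_width: 0.0125
t 23.25 ee [ 0.474  -0.0831  0.2012] yaw 85.99 J [ -9.9   2.6 -11.1  76.3   0.   84.1] F [ 0.3  0.1 -2. ] w 0.0125
  d cm [ -0.72 -10.37  -1.38] rv [-0. -0. -0.]
```

```bash
python3 -m handwheel '[{"claw":255,"dx":0,"dy":-1,"dz":0,"ax":0,"ay":0,"az":-0.05},{"claw":255,"dx":-0.2,"dy":-2.5,"dz":0,"ax":0,"ay":0,"az":-0.15},{"claw":255,"dx":-0.3,"dy":-4,"dz":0,"ax":0,"ay":0,"az":-0.29},{"claw":255,"dx":-0.4,"dy":-5.5,"dz":0,"ax":0,"ay":0,"az":-0.43},{"claw":255,"dx":-0.5,"dy":-7,"dz":0,"ax":0,"ay":0,"az":-0.57},{"claw":255,"dx":-0.6,"dy":-8.5,"dz":0,"ax":0,"ay":0,"az":-0.71},{"claw":255,"dx":-0.7,"dy":-9.5,"dz":0,"ax":0,"ay":0,"az":-0.85},{"claw":255,"dx":-0.7,"dy":-10.4,"dz":0,"ax":0,"ay":0,"az":-1}]'
python3 - <<'E'
from h import *
go([.37,.08,.204],-150)
E
```

```text
t: 24.25
ee_pos: [0.3693, -0.0828, 0.2013]
orientation: [[-0.804, 0.594, 0.0], [0.594, 0.804, -0.0], [-0.0, 0.0, -1.0]]
ft_force: [0.0, 0.4, -1.3]
grip_width: 0.013
t 24.25 ee [ 0.3693 -0.0828  0.2013] yaw 143.55 J [-12.6  -8.6 -21.6  77.   -0.   23.8] F [ 0.   0.4 -1.3] w 0.013
  d cm [ 9.62 13.13 -0.27] rv [-0.    0.   -1.16]
```

```bash
python3 -m handwheel '[{"claw":255,"dx":1,"dy":1.3,"dz":0,"ax":0,"ay":0,"az":-0.12},{"claw":255,"dx":2.1,"dy":2.9,"dz":-0.1,"ax":0,"ay":0,"az":-0.26},{"claw":255,"dx":3.4,"dy":4.6,"dz":-0.2,"ax":0,"ay":0,"az":-0.41},{"claw":255,"dx":4.7,"dy":6.4,"dz":-0.3,"ax":0,"ay":0,"az":-0.56},{"claw":255,"dx":6,"dy":8.2,"dz":-0.3,"ax":0,"ay":0,"az":-0.71},{"claw":255,"dx":7.3,"dy":10,"dz":-0.3,"ax":0,"ay":0,"az":-0.86},{"claw":255,"dx":8.5,"dy":11.6,"dz":-0.3,"ax":0,"ay":0,"az":-1.01},{"claw":255,"dx":9.6,"dy":13.1,"dz":-0.3,"ax":0,"ay":0,"az":-1.16}]'
python3 - <<'E'
from h import *
go([.385,.30,.204],-89.4)
E
```

```text
t: 25.25
ee_pos: [0.371, 0.0804, 0.2043]
orientation: [[-0.866, -0.501, 0.0], [-0.501, 0.866, 0.0], [-0.0, -0.0, -1.0]]
ft_force: [0.3, -0.5, -1.2]
grip_width: 0.0131
t 25.25 ee [0.371  0.0804 0.2043] yaw -149.95 J [ 12.2  -8.5 -21.1  77.3   0.  -17.8] F [ 0.3 -0.5 -1.2] w 0.0131
  d cm [-12.21  18.31   0.03] rv [-0.     0.    -1.057]
```

```bash
python3 -m handwheel '[{"claw":255,"dx":-1.4,"dy":2,"dz":0,"ax":0,"ay":0,"az":-0.15},{"claw":255,"dx":-3,"dy":4.4,"dz":0,"ax":0,"ay":0,"az":-0.3},{"claw":255,"dx":-4.6,"dy":6.9,"dz":0,"ax":0,"ay":0,"az":-0.45},{"claw":255,"dx":-6.2,"dy":9.4,"dz":0,"ax":0,"ay":0,"az":-0.6},{"claw":255,"dx":-7.8,"dy":11.9,"dz":0,"ax":0,"ay":0,"az":-0.75},{"claw":255,"dx":-9.4,"dy":14.3,"dz":0,"ax":0,"ay":0,"az":-0.9},{"claw":255,"dx":-11,"dy":16.5,"dz":0,"ax":0,"ay":0,"az":-1},{"claw":255,"dx":-12.2,"dy":18.3,"dz":0,"ax":0,"ay":0,"az":-1.057}]'
python3 - <<'E'
from h import *
go([.3965,.3953,.204],-89.4)
E
```

```text
t: 26.25
ee_pos: [0.3862, 0.3001, 0.2041]
orientation: [[0.008, -1.0, -0.0], [-1.0, -0.008, -0.0], [0.0, 0.0, -1.0]]
ft_force: [-0.8, 0.3, -1.1]
grip_width: 0.0124
t 26.25 ee [0.3862 0.3001 0.2041] yaw -89.56 J [ 37.9   3.4  -9.9  76.7  -0.  -52.6] F [-0.8  0.3 -1.1] w 0.0124
  d cm [-9.51 -1.1   0.01] rv [ 0.    -0.    -0.003]
```

```bash
python3 -m handwheel '[{"claw":255,"dx":-1.2,"dy":-0.2,"dz":0,"ax":0,"ay":0,"az":0},{"claw":255,"dx":-3.2,"dy":-0.4,"dz":0,"ax":0,"ay":0,"az":0},{"claw":255,"dx":-5.4,"dy":-0.6,"dz":0,"ax":0,"ay":0,"az":0},{"claw":255,"dx":-7.6,"dy":-0.9,"dz":0,"ax":0,"ay":0,"az":0},{"claw":255,"dx":-9,"dy":-1.1,"dz":0,"ax":0,"ay":0,"az":0},{"claw":255,"dx":-9.5,"dy":-1.1,"dz":0,"ax":0,"ay":0,"az":0},{"claw":255,"dx":-9.5,"dy":-1.1,"dz":0,"ax":0,"ay":0,"az":0}]'
python3 - <<'E'
from h import *
snap('wrist','w9')
go([.4865,.3953,.204],-89.4)
E
```

```text
t: 27.12
ee_pos: [0.3966, 0.3941, 0.204]
orientation: [[0.005, -1.0, -0.0], [-1.0, -0.005, -0.0], [0.0, 0.0, -1.0]]
ft_force: [-0.8, -0.3, -1.2]
grip_width: 0.0125
t 27.18 ee [0.3966 0.3938 0.2042] yaw -89.7 J [ 44.8  11.   -1.2  77.8  -0.  -45.5] F [-0.6  0.2 -1.8] w 0.0126
  d cm [-0.1  -8.99  0.02] rv [ 0.    -0.    -0.005]
```

View pics/w9.png

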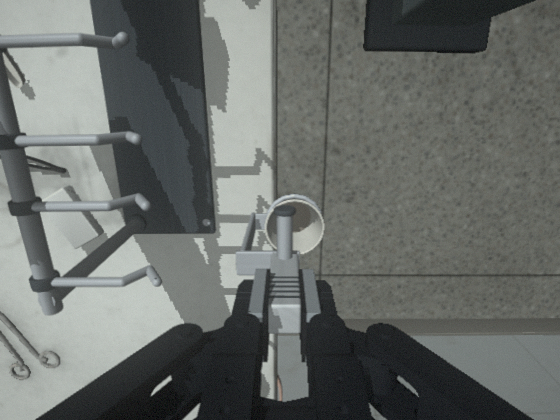

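```bash
cat >> h.py <<'E'
def rods(c,xr,yr,reg=None):
    P=cloud(c); z=P[:,:,2]; m=(z>0.135)&(z<0.175)&(P[:,:,0]>xr[0])&(P[:,:,0]<xr[1])&(P[:,:,1]>yr[0])&(P[:,:,1]<yr[1])
    n,l,s,ce=cv2.connectedComponentsWithStats(m.astype(np.uint8))
    for i in range(1,n):
        if s[i,4]>40:
            q=P[l==i]; b=[]
            for x0 in np.arange(q[:,0].min(),q[:,0].max(),0.003):
                k=(q[:,0]>=x0)&(q[:,0]<x0+.003)
                if k.sum()>2: b.append((round(x0+.0015,4),round(np.percentile(q[k,2],90),4)))
            print('rod y%.4f xmin%.4f'%(np.median(q[:,1]),q[:,0].min()),[f'{x:.3f}:{zz:.3f}' for x,zz in b if x<0.51])
E
python3 -c "
from h import *
rods(load('w9'),(.465,.53),(.15,.46))"
```

```text
rod y0.2838 xmin0.4745 ['0.476:0.160', '0.479:0.160', '0.482:0.158', '0.485:0.153', '0.488:0.148', '0.491:0.150', '0.494:0.155', '0.497:0.159', '0.500:0.161', '0.503:0.161', '0.506:0.161', '0.509:0.161']
rod y0.3330 xmin0.4746 ['0.476:0.160', '0.479:0.160', '0.482:0.156', '0.485:0.152', '0.488:0.147', '0.491:0.152', '0.494:0.156', '0.497:0.160', '0.500:0.160', '0.503:0.160', '0.506:0.161', '0.509:0.160']
rod y0.3701 xmin0.4738 ['0.475:0.160', '0.478:0.160', '0.481:0.157', '0.484:0.152', '0.487:0.147', '0.490:0.151', '0.493:0.155', '0.496:0.159', '0.499:0.160', '0.502:0.160', '0.505:0.160', '0.508:0.161']
rod y0.4198 xmin0.4730 ['0.474:0.160', '0.477:0.160', '0.480:0.157', '0.483:0.152', '0.486:0.148', '0.489:0.150', '0.492:0.155', '0.495:0.160', '0.498:0.160', '0.501:0.160', '0.504:0.161', '0.507:0.161']
```

```bash
python3 -m handwheel '[{"claw":255,"dx":-0.1,"dy":-0.8,"dz":0,"ax":0,"ay":0,"az":0},{"claw":255,"dx":-0.1,"dy":-2.3,"dz":0,"ax":0,"ay":0,"az":0},{"claw":255,"dx":-0.1,"dy":-3.8,"dz":0,"ax":0,"ay":0,"az":0},{"claw":255,"dx":-0.1,"dy":-5.3,"dz":0,"ax":0,"ay":0,"az":0},{"claw":255,"dx":-0.1,"dy":-6.8,"dz":0,"ax":0,"ay":0,"az":0},{"claw":255,"dx":-0.1,"dy":-8.2,"dz":0,"ax":0,"ay":0,"az":0},{"claw":255,"dx":-0.1,"dy":-9.05,"dz":0,"ax":0,"ay":0,"az":0},{"claw":255,"dx":-0.1,"dy":-9.05,"dz":0,"ax":0,"ay":0,"az":0}]'
python3 - <<'E'
from h import *
snap('wrist','w10')
go([.487,.395,.168],-89.4)
E
```

```text
t: 28.18
ee_pos: [0.4877, 0.3955, 0.2039]
orientation: [[0.005, -1.0, -0.0], [-1.0, -0.005, -0.0], [0.0, 0.0, -1.0]]
ft_force: [-1.3, 0.6, -1.8]
grip_width: 0.0127
t 28.23 ee [0.4872 0.3956 0.204 ] yaw -89.7 J [ 39.1  18.6   8.7  80.1   0.  -51.2] F [-0.5 -0.7 -0.6] w 0.0127
  d cm [0.05 0.02 3.6 ] rv [ 0.    -0.    -0.005]
```

View pics/w10.png

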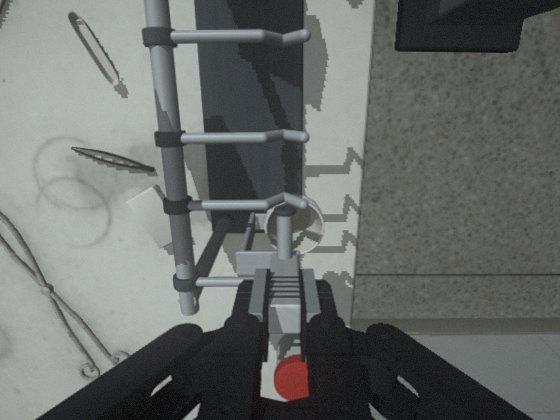

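```bash
python3 -m handwheel '[{"claw":255,"dx":0.05,"dy":0,"dz":0.7,"ax":0,"ay":0,"az":0},{"claw":255,"dx":0.05,"dy":0,"dz":1.5,"ax":0,"ay":0,"az":0},{"claw":255,"dx":0.05,"dy":0,"dz":2.3,"ax":0,"ay":0,"az":0},{"claw":255,"dx":0.05,"dy":0,"dz":2.9,"ax":0,"ay":0,"az":0},{"claw":255,"dx":0.05,"dy":0,"dz":3.3,"ax":0,"ay":0,"az":0},{"claw":255,"dx":0.05,"dy":0,"dz":3.55,"ax":0,"ay":0,"az":0},{"claw":255,"dx":0.05,"dy":0,"dz":3.55,"ax":0,"ay":0,"az":0}]'
python3 - <<'E'
from h import *
snap('wrist','w11')
go([.487,.395,.168],-89.4)
E
```

```text
t: 29.1
ee_pos: [0.4877, 0.3952, 0.169]
orientation: [[0.005, -1.0, 0.001], [-1.0, -0.005, 0.0], [-0.0, -0.001, -1.0]]
ft_force: [1.4, 0.2, -0.9]
grip_width: 0.013
t 29.15 ee [0.4877 0.3952 0.169 ] yaw -89.7 J [ 39.   18.7   4.4  75.6  -0.  -51.3] F [ 2.8  0.4 -1.1] w 0.0129
  d cm [0.02 0.07 0.1 ] rv [-0.001  0.    -0.005]
```

View pics/w11.png

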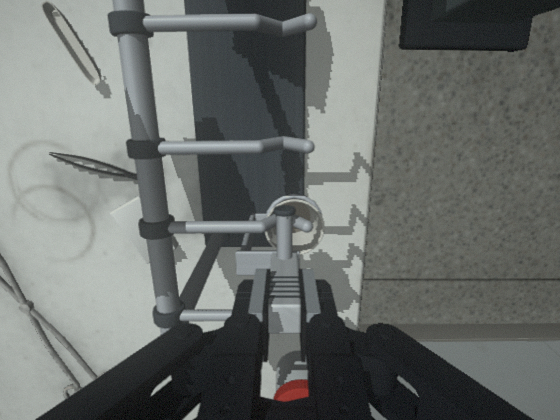

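```bash
python3 -m handwheel '[{"claw":255,"dx":0,"dy":-0.05,"dz":0.1,"ax":0,"ay":0,"az":0},{"claw":255,"dx":0,"dy":-0.05,"dz":0.1,"ax":0,"ay":0,"az":0},{"claw":255,"dx":0,"dy":-0.05,"dz":0.1,"ax":0,"ay":0,"az":0}]'; python3 -m handwheel '[{"claw":230,"dx":0,"dy":0,"dz":0,"ax":0,"ay":0,"az":0},{"claw":200,"dx":0,"dy":0,"dz":0,"ax":0,"ay":0,"az":0},{"claw":170,"dx":0,"dy":0,"dz":0,"ax":0,"ay":0,"az":0},{"claw":100,"dx":0,"dy":0,"dz":0,"ax":0,"ay":0,"az":0},{"claw":100,"dx":0,"dy":0,"dz":0,"ax":0,"ay":0,"az":0}]'
python3 - <<'E'
from h import *
st()
E
```

```text
t: 29.52
ee_pos: [0.4878, 0.3952, 0.1686]
orientation: [[0.005, -1.0, 0.001], [-1.0, -0.005, 0.001], [-0.001, -0.001, -1.0]]
ft_force: [-0.3, -1.6, 6.5]
grip_width: 0.0129
t: 30.15
ee_pos: [0.4876, 0.3951, 0.1674]
orientation: [[0.005, -1.0, -0.0], [-1.0, -0.005, -0.0], [0.0, 0.0, -1.0]]
ft_force: [0.9, 0.2, -0.3]
grip_width: 0.052
t 30.15 ee [0.4876 0.3951 0.1674] yaw -89.69 J [ 39.   18.8   4.3  75.6   0.  -51.3] F [ 0.9  0.2 -0.3] w 0.052
  d cm [0. 0. 0.] rv [ 0.    -0.     1.576]
```

Seated (6.5 N up before release). Rise and check.

```bash
python3 -m handwheel '[{"claw":100,"dx":0,"dy":0,"dz":-1.5,"ax":0,"ay":0,"az":0},{"claw":100,"dx":0,"dy":0,"dz":-4,"ax":0,"ay":0,"az":0},{"claw":100,"dx":0,"dy":0,"dz":-8,"ax":0,"ay":0,"az":0},{"claw":100,"dx":0,"dy":0,"dz":-12,"ax":0,"ay":0,"az":0},{"claw":100,"dx":0,"dy":0,"dz":-12,"ax":0,"ay":0,"az":0}]'
python3 - <<'E'
from h import *
snap('wrist','w12')
go([.468,-.314,.28],-90.8)
E
```

```text
t: 30.78
ee_pos: [0.4887, 0.3959, 0.2926]
orientation: [[0.005, -1.0, 0.006], [-1.0, -0.005, 0.005], [-0.005, -0.006, -1.0]]
ft_force: [0.6, -0.3, -0.9]
grip_width: 0.0519
t 30.82 ee [0.4883 0.3956 0.2903] yaw -89.69 J [ 39.   19.5  20.7  91.    0.  -51.3] F [-0.4  0.7  0.5] w 0.0517
  d cm [70.95  2.42  0.82] rv [-0.003  0.003  0.019]
```

View pics/w12.png

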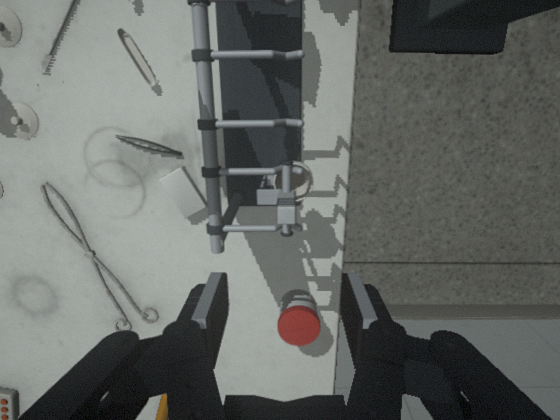

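```bash
python3 -m handwheel '[{"claw":100,"dx":3,"dy":0.3,"dz":0,"ax":0,"ay":0,"az":0},{"claw":100,"dx":8,"dy":0.6,"dz":0,"ax":0,"ay":0,"az":0},{"claw":100,"dx":14,"dy":1,"dz":0,"ax":0,"ay":0,"az":0},{"claw":100,"dx":20,"dy":1.5,"dz":0,"ax":0,"ay":0,"az":0},{"claw":100,"dx":26,"dy":2,"dz":0,"ax":0,"ay":0,"az":0},{"claw":100,"dx":32,"dy":2.4,"dz":0,"ax":0,"ay":0,"az":0},{"claw":100,"dx":38,"dy":2.4,"dz":0,"ax":0,"ay":0,"az":0},{"claw":100,"dx":40,"dy":2.4,"dz":0,"ax":0,"ay":0,"az":0}]'
python3 - <<'E'
from h import *
go([.468,-.314,.28],-90.8)
snap('wrist','w13')
E
```

```text
t: 31.82
ee_pos: [0.4649, -0.0078, 0.2871]
orientation: [[0.002, -1.0, -0.001], [-1.0, -0.002, -0.0], [0.0, 0.001, -1.0]]
ft_force: [-0.9, 0.8, -0.4]
grip_width: 0.0519
t 31.82 ee [ 0.4649 -0.0078  0.2871] yaw -89.9 J [ -0.9   1.1  -1.9  87.1  -0.  -91. ] F [-0.9  0.8 -0.4] w 0.0519
  d cm [30.62 -0.25  0.72] rv [ 0.001 -0.     0.016]
```

View pics/w13.png

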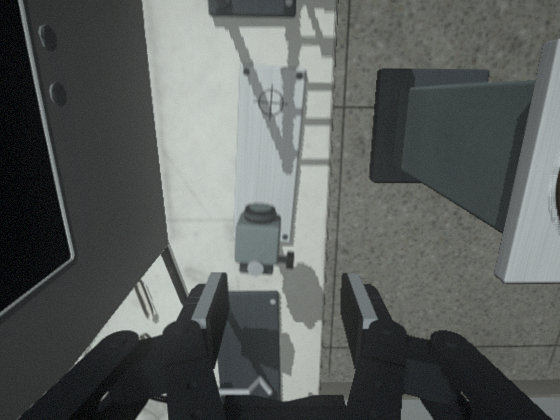

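```bash
python3 - <<'E'
from h import *
c=load('w13'); print('cross',onplane(c,[(271.5,101)],0.01).round(4)); Q=onplane(c,[(303,76),(286,237)],.01); v=Q[1]-Q[0]; print(Q,np.degrees(np.arctan2(v[1],v[0])))
E
python3 -m handwheel '[{"claw":100,"dx":5,"dy":-0.1,"dz":0,"ax":0,"ay":0,"az":0},{"claw":100,"dx":11,"dy":-0.2,"dz":0,"ax":0,"ay":0,"az":0},{"claw":100,"dx":17,"dy":-0.25,"dz":0,"ax":0,"ay":0,"az":0.01},{"claw":100,"dx":23,"dy":-0.25,"dz":0,"ax":0,"ay":0,"az":0.016},{"claw":100,"dx":28,"dy":-0.25,"dz":0.4,"ax":0,"ay":0,"az":0.016},{"claw":100,"dx":30.6,"dy":-0.25,"dz":0.7,"ax":0,"ay":0,"az":0.016},{"claw":100,"dx":30.6,"dy":-0.25,"dz":0.7,"ax":0,"ay":0,"az":0.016},{"claw":100,"dx":30.6,"dy":-0.25,"dz":0.7,"ax":0,"ay":0,"az":0.016}]'
python3 - <<'E'
from h import *
snap('wrist','w14')
go([.4685,-.3143,.168],-90.8)
c=load('w14')
P=cloud(c);z=P[:,:,2]; m=(z>0.192)&(z<0.21)&(P[:,:,0]<.5)&(P[:,:,0]>.43)&(P[:,:,1]<-.2)
n,l,s,ce=cv2.connectedComponentsWithStats(m.astype(np.uint8))
for i in range(1,n):
    if s[i,4]>100:
        q=P[l==i];k=q[:,2]>0.195; print(s[i],q[k].mean(0).round(4))
E
```

```text
cross [[ 0.4793 -0.0865  0.01  ]]
[[ 0.44327667 -0.11363484  0.01      ]
 [ 0.46199293  0.08388756  0.01      ]] 84.58709139093453
t: 32.88
ee_pos: [0.47, -0.3101, 0.2803]
orientation: [[-0.01, -1.0, -0.001], [-1.0, 0.01, 0.001], [-0.001, 0.001, -1.0]]
ft_force: [-0.4, -0.1, -1.0]
grip_width: 0.0517
t 32.92 ee [ 0.4701 -0.3099  0.2806] yaw -90.55 J [ -33.4   11.8    9.4   87.6    0.  -122.9] F [-0.6  0.2 -0.3] w 0.0518
  d cm [ 0.45  0.15 11.26] rv [0.    0.001 0.004]
[276  75  22  25 516] [ 0.4672 -0.3989  0.1964]
[277 204  20  21 397] [ 0.4681 -0.315   0.1963]
```

```bash
python3 -m handwheel '[{"claw":100,"dx":0.46,"dy":0.17,"dz":3,"ax":0,"ay":0,"az":0},{"claw":100,"dx":0.46,"dy":0.17,"dz":6,"ax":0,"ay":0,"az":0},{"claw":100,"dx":0.46,"dy":0.17,"dz":9,"ax":0,"ay":0,"az":0},{"claw":100,"dx":0.46,"dy":0.17,"dz":11.2,"ax":0,"ay":0,"az":0},{"claw":100,"dx":0.46,"dy":0.17,"dz":11.2,"ax":0,"ay":0,"az":0}]' ; python3 -m handwheel '[{"claw":150,"dx":0,"dy":0,"dz":0,"ax":0,"ay":0,"az":0},{"claw":180,"dx":0,"dy":0,"dz":0,"ax":0,"ay":0,"az":0},{"claw":255,"dx":0,"dy":0,"dz":0,"ax":0,"ay":0,"az":0},{"claw":255,"dx":0,"dy":0,"dz":0,"ax":0,"ay":0,"az":0},{"claw":255,"dx":0,"dy":0,"dz":0,"ax":0,"ay":0,"az":0},{"claw":255,"dx":0,"dy":0,"dz":0,"ax":0,"ay":0,"az":0}]' 60; python3 -c "
from h import *
st()"
```

```text
t: 33.55
ee_pos: [0.4676, -0.3138, 0.1675]
orientation: [[-0.009, -1.0, -0.002], [-1.0, 0.009, 0.002], [-0.002, 0.002, -1.0]]
ft_force: [-0.4, -0.2, 0.2]
grip_width: 0.0516
t: 34.3
ee_pos: [0.4685, -0.3159, 0.1698]
orientation: [[-0.011, -1.0, 0.001], [-1.0, 0.011, -0.001], [0.001, -0.001, -1.0]]
ft_force: [-1.9, 1.0, 6.9]
grip_width: 0.0124
t 34.3 ee [ 0.4685 -0.3159  0.1698] yaw -90.62 J [ -34.    11.8   -4.5   73.6    0.  -123.4] F [-1.9  1.   6.9] w 0.0124
  d cm [0. 0. 0.] rv [-0.002  0.     1.56 ]
```

```bash
python3 -m handwheel '[{"claw":255,"dx":0,"dy":0,"dz":-0.7,"ax":0,"ay":0,"az":0},{"claw":255,"dx":0,"dy":0,"dz":-1.6,"ax":0,"ay":0,"az":0},{"claw":255,"dx":0,"dy":0,"dz":-2.5,"ax":0,"ay":0,"az":0},{"claw":255,"dx":0,"dy":0,"dz":-3.4,"ax":0,"ay":0,"az":0},{"claw":255,"dx":0,"dy":0,"dz":-3.4,"ax":0,"ay":0,"az":0}]'; python3 -c "
from h import *
snap('wrist','w15')
st()"
```

```text
t: 34.92
ee_pos: [0.4687, -0.3159, 0.2037]
orientation: [[-0.011, -1.0, 0.001], [-1.0, 0.011, -0.001], [0.001, -0.001, -1.0]]
ft_force: [0.2, -0.7, -1.0]
grip_width: 0.0126
t 34.98 ee [ 0.4685 -0.3158  0.2031] yaw -90.61 J [ -34.    11.6   -0.6   77.8   -0.  -123.4] F [ 0.5  0.6 -1.5] w 0.0128
  d cm [0. 0. 0.] rv [-1.00e-03  0.00e+00  1.56e+00]
```

View pics/w15.png

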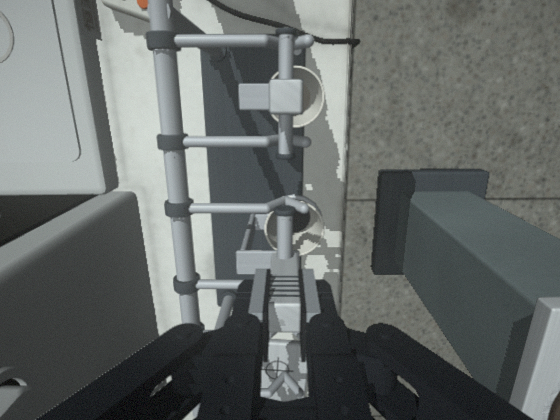

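Lifted. Draw out forward.

```bash
python3 -m handwheel '[{"claw":255,"dx":0,"dy":0.8,"dz":-0.1,"ax":0,"ay":0,"az":0},{"claw":255,"dx":0,"dy":2.2,"dz":-0.2,"ax":0,"ay":0,"az":0},{"claw":255,"dx":0,"dy":3.7,"dz":-0.3,"ax":0,"ay":0,"az":0},{"claw":255,"dx":0,"dy":5.2,"dz":-0.3,"ax":0,"ay":0,"az":0},{"claw":255,"dx":0,"dy":6.7,"dz":-0.3,"ax":0,"ay":0,"az":0},{"claw":255,"dx":0,"dy":8.2,"dz":-0.3,"ax":0,"ay":0,"az":0},{"claw":255,"dx":0,"dy":9.2,"dz":-0.3,"ax":0,"ay":0,"az":0},{"claw":255,"dx":0,"dy":9.2,"dz":-0.3,"ax":0,"ay":0,"az":0}]'
python3 - <<'E'
from h import *
go([.376,-.083,.203],-94.3)
E
```

```text
t: 35.98
ee_pos: [0.3757, -0.3147, 0.2059]
orientation: [[-0.011, -1.0, 0.0], [-1.0, 0.011, -0.0], [0.0, -0.0, -1.0]]
ft_force: [0.2, 0.3, -2.2]
grip_width: 0.0128
t 35.98 ee [ 0.3757 -0.3147  0.2059] yaw -90.65 J [ -40.     3.5   -9.6   76.9    0.  -129.3] F [ 0.2  0.3 -2.2] w 0.0128
  d cm [-23.17   0.23   0.29] rv [-0.    -0.     0.064]
```

```bash
python3 -m handwheel '[{"claw":255,"dx":-1.5,"dy":0,"dz":0.1,"ax":0,"ay":0,"az":0.01},{"claw":255,"dx":-4.5,"dy":0,"dz":0.2,"ax":0,"ay":0,"az":0.02},{"claw":255,"dx":-8.5,"dy":0,"dz":0.3,"ax":0,"ay":0,"az":0.03},{"claw":255,"dx":-12.5,"dy":0,"dz":0.3,"ax":0,"ay":0,"az":0.04},{"claw":255,"dx":-16.5,"dy":0,"dz":0.3,"ax":0,"ay":0,"az":0.05},{"claw":255,"dx":-20,"dy":0.2,"dz":0.3,"ax":0,"ay":0,"az":0.064},{"claw":255,"dx":-22.4,"dy":0.2,"dz":0.3,"ax":0,"ay":0,"az":0.064},{"claw":255,"dx":-23.2,"dy":0.2,"dz":0.3,"ax":0,"ay":0,"az":0.064}]'
python3 - <<'E'
from h import *
snap('wrist','w16')
go([.487,-.0835,.2025],-94.3)
E
```

```text
t: 36.98
ee_pos: [0.3767, -0.0809, 0.2027]
orientation: [[-0.072, -0.997, 0.0], [-0.997, 0.072, 0.0], [-0.0, -0.0, -1.0]]
ft_force: [0.9, -0.3, -2.1]
grip_width: 0.0125
t 37.02 ee [ 0.3767 -0.0809  0.2027] yaw -94.14 J [-12.1  -7.8 -20.8  77.    0.  -98. ] F [-0.6 -0.1 -1.8] w 0.013
  d cm [ -0.54 -11.02   0.02] rv [-0.     0.001  0.003]
```

View pics/w16.png

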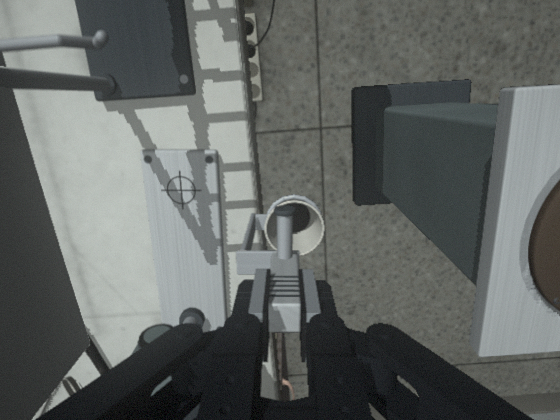

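```bash
python3 - <<'E'
from h import *
c=load('w16'); print('cross',onplane(c,[(181.5,190)],0.01).round(4)); Q=onplane(c,[(210,159),(148,159)],.01); v=Q[1]-Q[0]; print(Q,np.degrees(np.arctan2(v[1],v[0])))
E
python3 -m handwheel '[{"claw":255,"dx":0,"dy":-1,"dz":0,"ax":0,"ay":0,"az":0},{"claw":255,"dx":-0.2,"dy":-3,"dz":0,"ax":0,"ay":0,"az":0},{"claw":255,"dx":-0.4,"dy":-5,"dz":0,"ax":0,"ay":0,"az":0},{"claw":255,"dx":-0.5,"dy":-7,"dz":0,"ax":0,"ay":0,"az":0},{"claw":255,"dx":-0.5,"dy":-9,"dz":0,"ax":0,"ay":0,"az":0},{"claw":255,"dx":-0.5,"dy":-10.5,"dz":0,"ax":0,"ay":0,"az":0},{"claw":255,"dx":-0.5,"dy":-11,"dz":0,"ax":0,"ay":0,"az":0},{"claw":255,"dx":-0.5,"dy":-11,"dz":0,"ax":0,"ay":0,"az":0}]'
python3 - <<'E'
from h import *
snap('wrist','w17')
go([.487,-.0835,.2025],-94.3)
c=load('w17')
P=cloud(c); q=P[195:255,265:325].reshape(-1,3); q=q[(q[:,2]>0.12)&(q[:,2]<0.135)]
print('rim',q[:,2].max(),(q.min(0)+q.max(0))/2)
E
```

```text
cross [[ 0.4801 -0.0827  0.01  ]]
[[ 0.44694905 -0.11159275  0.01      ]
 [ 0.50774352 -0.11617171  0.01      ]] -4.307309582547463
t: 38.02
ee_pos: [0.4869, -0.0859, 0.2025]
orientation: [[-0.075, -0.997, -0.001], [-0.997, 0.075, 0.0], [-0.0, 0.001, -1.0]]
ft_force: [-0.4, -0.2, -1.7]
grip_width: 0.0128
t 38.08 ee [ 0.4865 -0.0858  0.2026] yaw -94.28 J [-10.    4.   -9.5  76.6  -0.  -95.7] F [-0.1 -0.  -1.3] w 0.0128
  d cm [-0.24 -0.03  0.01] rv [0.001 0.    0.   ]
rim 0.13054511685062536 [ 0.47982414 -0.08460661  0.12527265]
```

View pics/w17.png

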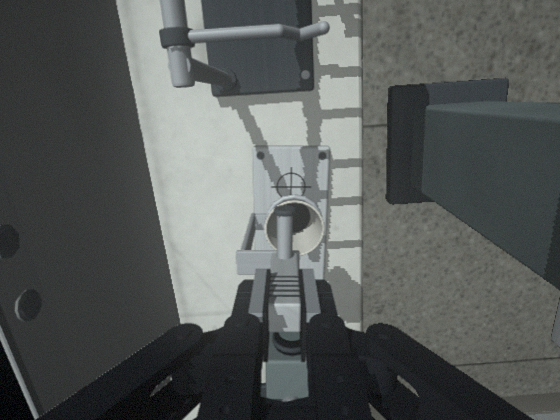

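```bash
python3 -m handwheel '[{"claw":255,"dx":0,"dy":0,"dz":0,"ax":0,"ay":0,"az":0},{"claw":255,"dx":0,"dy":0,"dz":0,"ax":0,"ay":0,"az":0},{"claw":255,"dx":0,"dy":0,"dz":0,"ax":0,"ay":0,"az":0},{"claw":255,"dx":0,"dy":0,"dz":0,"ax":0,"ay":0,"az":0},{"claw":255,"dx":0,"dy":0,"dz":0,"ax":0,"ay":0,"az":0},{"claw":255,"dx":0,"dy":0,"dz":0,"ax":0,"ay":0,"az":0},{"claw":255,"dx":0,"dy":0,"dz":0,"ax":0,"ay":0,"az":0},{"claw":255,"dx":0,"dy":0,"dz":0,"ax":0,"ay":0,"az":0}]'>/dev/null;python3 -m handwheel '[{"claw":255,"dx":0,"dy":0,"dz":0,"ax":0,"ay":0,"az":0},{"claw":255,"dx":0,"dy":0,"dz":0,"ax":0,"ay":0,"az":0},{"claw":255,"dx":0,"dy":0,"dz":0,"ax":0,"ay":0,"az":0},{"claw":255,"dx":0,"dy":0,"dz":0,"ax":0,"ay":0,"az":0},{"claw":255,"dx":0,"dy":0,"dz":0,"ax":0,"ay":0,"az":0},{"claw":255,"dx":0,"dy":0,"dz":0,"ax":0,"ay":0,"az":0},{"claw":255,"dx":0,"dy":0,"dz":0,"ax":0,"ay":0,"az":0},{"claw":255,"dx":0,"dy":0,"dz":0,"ax":0,"ay":0,"az":0}]'>/dev/null;python3 -m handwheel '[{"claw":255,"dx":0,"dy":0,"dz":0,"ax":0,"ay":0,"az":0},{"claw":255,"dx":0,"dy":0,"dz":0,"ax":0,"ay":0,"az":0},{"claw":255,"dx":0,"dy":0,"dz":0,"ax":0,"ay":0,"az":0},{"claw":255,"dx":0,"dy":0,"dz":0,"ax":0,"ay":0,"az":0}]'; python3 -m handwheel '[{"claw":255,"dx":0,"dy":0,"dz":0,"ax":0,"ay":0,"az":0.06},{"claw":255,"dx":0,"dy":0.1,"dz":0,"ax":0,"ay":0,"az":0.18},{"claw":255,"dx":0.1,"dy":0.2,"dz":0,"ax":0,"ay":0,"az":0.31},{"claw":255,"dx":0.1,"dy":0.3,"dz":0,"ax":0,"ay":0,"az":0.44},{"claw":255,"dx":0.2,"dy":0.4,"dz":0,"ax":0,"ay":0,"az":0.57},{"claw":255,"dx":0.2,"dy":0.4,"dz":0,"ax":0,"ay":0,"az":0.7},{"claw":255,"dx":0.2,"dy":0.5,"dz":0,"ax":0,"ay":0,"az":0.83},{"claw":255,"dx":0.2,"dy":0.5,"dz":0,"ax":0,"ay":0,"az":0.96}]'
python3 - <<'E'
from h import *
go([.480,-.090,.2025],-184.3)
E
```

```text
t: 40.58
ee_pos: [0.4868, -0.0858, 0.2027]
orientation: [[-0.075, -0.997, 0.0], [-0.997, 0.075, 0.0], [-0.0, -0.0, -1.0]]
ft_force: [0.4, 0.7, -1.3]
grip_width: 0.0125
t: 41.58
ee_pos: [0.4816, -0.0874, 0.2027]
orientation: [[-0.862, -0.507, 0.0], [-0.507, 0.862, 0.0], [-0.0, -0.0, -1.0]]
ft_force: [0.7, 0.1, -1.9]
grip_width: 0.013
t 41.58 ee [ 0.4816 -0.0874  0.2027] yaw -149.52 J [-10.3   3.4 -10.   76.5   0.  -40.8] F [ 0.7  0.1 -1.9] w 0.013
  d cm [ 0.27 -0.14  0.02] rv [0.    0.    0.607]
```

```bash
python3 -m handwheel '[{"claw":255,"dx":0.1,"dy":0,"dz":0,"ax":0,"ay":0,"az":0.13},{"claw":255,"dx":0.1,"dy":-0.1,"dz":0,"ax":0,"ay":0,"az":0.26},{"claw":255,"dx":0.2,"dy":-0.1,"dz":0,"ax":0,"ay":0,"az":0.39},{"claw":255,"dx":0.3,"dy":-0.15,"dz":0,"ax":0,"ay":0,"az":0.5},{"claw":255,"dx":0.3,"dy":-0.15,"dz":0,"ax":0,"ay":0,"az":0.58},{"claw":255,"dx":0.3,"dy":-0.15,"dz":0,"ax":0,"ay":0,"az":0.605},{"claw":255,"dx":0.3,"dy":-0.15,"dz":0,"ax":0,"ay":0,"az":0.605}]'
python3 - <<'E'
from h import *
go([.480,-.090,.2025],-184.3)
snap('wrist','w18')
E
```

```text
t: 42.45
ee_pos: [0.4799, -0.0903, 0.2027]
orientation: [[-0.998, 0.068, -0.0], [0.068, 0.998, -0.0], [0.0, -0.0, -1.0]]
ft_force: [0.0, 0.2, -2.2]
grip_width: 0.0129
t 42.45 ee [ 0.4799 -0.0903  0.2027] yaw 176.11 J [-10.7   3.3 -10.1  76.5  -0.   -6.8] F [ 0.   0.2 -2.2] w 0.0129
  d cm [-0.01  0.03  0.02] rv [-0.    -0.     0.007]
```

View pics/w18.png

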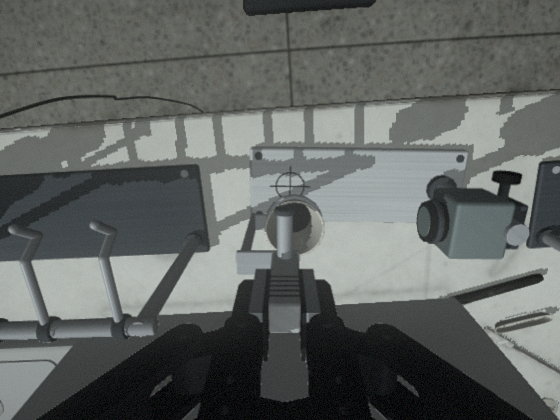

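Front faces the lens, camera unmoved. Hold, then turn on.

```bash
python3 -m handwheel '[{"claw":255,"dx":0,"dy":0,"dz":0,"ax":0,"ay":0,"az":0},{"claw":255,"dx":0,"dy":0,"dz":0,"ax":0,"ay":0,"az":0},{"claw":255,"dx":0,"dy":0,"dz":0,"ax":0,"ay":0,"az":0},{"claw":255,"dx":0,"dy":0,"dz":0,"ax":0,"ay":0,"az":0},{"claw":255,"dx":0,"dy":0,"dz":0,"ax":0,"ay":0,"az":0},{"claw":255,"dx":0,"dy":0,"dz":0,"ax":0,"ay":0,"az":0},{"claw":255,"dx":0,"dy":0,"dz":0,"ax":0,"ay":0,"az":0},{"claw":255,"dx":0,"dy":0,"dz":0,"ax":0,"ay":0,"az":0}]'>/dev/null;python3 -m handwheel '[{"claw":255,"dx":0,"dy":0,"dz":0,"ax":0,"ay":0,"az":0},{"claw":255,"dx":0,"dy":0,"dz":0,"ax":0,"ay":0,"az":0},{"claw":255,"dx":0,"dy":0,"dz":0,"ax":0,"ay":0,"az":0},{"claw":255,"dx":0,"dy":0,"dz":0,"ax":0,"ay":0,"az":0},{"claw":255,"dx":0,"dy":0,"dz":0,"ax":0,"ay":0,"az":0},{"claw":255,"dx":0,"dy":0,"dz":0,"ax":0,"ay":0,"az":0},{"claw":255,"dx":0,"dy":0,"dz":0,"ax":0,"ay":0,"az":0},{"claw":255,"dx":0,"dy":0,"dz":0,"ax":0,"ay":0,"az":0}]'>/dev/null;python3 -m handwheel '[{"claw":255,"dx":0,"dy":0,"dz":0,"ax":0,"ay":0,"az":0},{"claw":255,"dx":0,"dy":0,"dz":0,"ax":0,"ay":0,"az":0},{"claw":255,"dx":0,"dy":0,"dz":0,"ax":0,"ay":0,"az":0},{"claw":255,"dx":0,"dy":0,"dz":0,"ax":0,"ay":0,"az":0}]'; python3 -m handwheel '[{"claw":255,"dx":0,"dy":0,"dz":0,"ax":0,"ay":0,"az":0.06},{"claw":255,"dx":0,"dy":0.1,"dz":0,"ax":0,"ay":0,"az":0.18},{"claw":255,"dx":0.1,"dy":0.2,"dz":0,"ax":0,"ay":0,"az":0.31},{"claw":255,"dx":0.1,"dy":0.3,"dz":0,"ax":0,"ay":0,"az":0.44},{"claw":255,"dx":0.2,"dy":0.4,"dz":0,"ax":0,"ay":0,"az":0.57},{"claw":255,"dx":0.2,"dy":0.4,"dz":0,"ax":0,"ay":0,"az":0.7},{"claw":255,"dx":0.2,"dy":0.5,"dz":0,"ax":0,"ay":0,"az":0.83},{"claw":255,"dx":0.2,"dy":0.5,"dz":0,"ax":0,"ay":0,"az":0.96}]'
python3 - <<'E'
from h import *
go([.474,-.083,.2025],-274.3)
E
```

```text
t: 45.0
ee_pos: [0.4798, -0.0903, 0.2027]
orientation: [[-0.998, 0.069, -0.0], [0.069, 0.998, 0.0], [0.0, 0.0, -1.0]]
ft_force: [-0.2, 0.2, -1.5]
grip_width: 0.0129
t: 46.0
ee_pos: [0.4782, -0.0851, 0.2027]
orientation: [[-0.512, 0.859, 0.0], [0.859, 0.512, 0.0], [0.0, 0.0, -1.0]]
ft_force: [0.4, 0.0, -1.8]
grip_width: 0.0129
t 46.0 ee [ 0.4782 -0.0851  0.2027] yaw 120.81 J [-10.1   3.  -10.4  76.5   0.   49.1] F [ 0.4  0.  -1.8] w 0.0129
  d cm [ 0.4  -0.25  0.02] rv [ 0.    -0.     0.613]
```

```bash
python3 -m handwheel '[{"claw":255,"dx":0.1,"dy":-0.1,"dz":0,"ax":0,"ay":0,"az":0.13},{"claw":255,"dx":0.2,"dy":-0.1,"dz":0,"ax":0,"ay":0,"az":0.26},{"claw":255,"dx":0.3,"dy":-0.2,"dz":0,"ax":0,"ay":0,"az":0.39},{"claw":255,"dx":0.4,"dy":-0.25,"dz":0,"ax":0,"ay":0,"az":0.5},{"claw":255,"dx":0.4,"dy":-0.25,"dz":0,"ax":0,"ay":0,"az":0.58},{"claw":255,"dx":0.4,"dy":-0.25,"dz":0,"ax":0,"ay":0,"az":0.61},{"claw":255,"dx":0.4,"dy":-0.25,"dz":0,"ax":0,"ay":0,"az":0.61}]'
python3 - <<'E'
from h import *
go([.474,-.083,.2025],-274.3)
snap('wrist','w19')
E
```

```text
t: 46.88
ee_pos: [0.474, -0.083, 0.2027]
orientation: [[0.067, 0.998, 0.0], [0.998, -0.067, -0.0], [-0.0, 0.0, -1.0]]
ft_force: [0.3, 0.2, -2.3]
grip_width: 0.0125
t 46.88 ee [ 0.474  -0.083   0.2027] yaw 86.15 J [ -9.9   2.6 -11.   76.5   0.   83.9] F [ 0.3  0.2 -2.3] w 0.0125
  d cm [ 0.   -0.    0.02] rv [0.    0.    0.008]
```

View pics/w19.png

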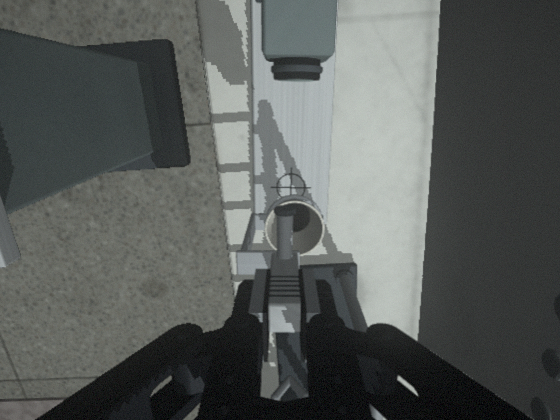

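Right side to the lens; hold, then retreat.

```bash
python3 -m handwheel '[{"claw":255,"dx":0,"dy":0,"dz":0,"ax":0,"ay":0,"az":0},{"claw":255,"dx":0,"dy":0,"dz":0,"ax":0,"ay":0,"az":0},{"claw":255,"dx":0,"dy":0,"dz":0,"ax":0,"ay":0,"az":0},{"claw":255,"dx":0,"dy":0,"dz":0,"ax":0,"ay":0,"az":0},{"claw":255,"dx":0,"dy":0,"dz":0,"ax":0,"ay":0,"az":0},{"claw":255,"dx":0,"dy":0,"dz":0,"ax":0,"ay":0,"az":0},{"claw":255,"dx":0,"dy":0,"dz":0,"ax":0,"ay":0,"az":0},{"claw":255,"dx":0,"dy":0,"dz":0,"ax":0,"ay":0,"az":0}]'>/dev/null;python3 -m handwheel '[{"claw":255,"dx":0,"dy":0,"dz":0,"ax":0,"ay":0,"az":0},{"claw":255,"dx":0,"dy":0,"dz":0,"ax":0,"ay":0,"az":0},{"claw":255,"dx":0,"dy":0,"dz":0,"ax":0,"ay":0,"az":0},{"claw":255,"dx":0,"dy":0,"dz":0,"ax":0,"ay":0,"az":0},{"claw":255,"dx":0,"dy":0,"dz":0,"ax":0,"ay":0,"az":0},{"claw":255,"dx":0,"dy":0,"dz":0,"ax":0,"ay":0,"az":0},{"claw":255,"dx":0,"dy":0,"dz":0,"ax":0,"ay":0,"az":0},{"claw":255,"dx":0,"dy":0,"dz":0,"ax":0,"ay":0,"az":0}]'>/dev/null;python3 -m handwheel '[{"claw":255,"dx":0,"dy":0,"dz":0,"ax":0,"ay":0,"az":0},{"claw":255,"dx":0,"dy":0,"dz":0,"ax":0,"ay":0,"az":0},{"claw":255,"dx":0,"dy":0,"dz":0,"ax":0,"ay":0,"az":0},{"claw":255,"dx":0,"dy":0,"dz":0,"ax":0,"ay":0,"az":0}]'; python3 -m handwheel '[{"claw":255,"dx":0,"dy":-1,"dz":0,"ax":0,"ay":0,"az":-0.05},{"claw":255,"dx":-0.2,"dy":-2.5,"dz":0,"ax":0,"ay":0,"az":-0.15},{"claw":255,"dx":-0.3,"dy":-4,"dz":0,"ax":0,"ay":0,"az":-0.29},{"claw":255,"dx":-0.4,"dy":-5.5,"dz":0,"ax":0,"ay":0,"az":-0.43},{"claw":255,"dx":-0.5,"dy":-7,"dz":0,"ax":0,"ay":0,"az":-0.57},{"claw":255,"dx":-0.6,"dy":-8.5,"dz":0,"ax":0,"ay":0,"az":-0.71},{"claw":255,"dx":-0.7,"dy":-9.5,"dz":0,"ax":0,"ay":0,"az":-0.85},{"claw":255,"dx":-0.7,"dy":-10.4,"dz":0,"ax":0,"ay":0,"az":-1}]'
python3 - <<'E'
from h import *
go([.37,.08,.206],-150)
E
```

```text
t: 49.42
ee_pos: [0.474, -0.083, 0.2027]
orientation: [[0.068, 0.998, -0.0], [0.998, -0.068, -0.0], [-0.0, -0.0, -1.0]]
ft_force: [0.6, 0.4, -0.9]
grip_width: 0.0125
t: 50.42
ee_pos: [0.3693, -0.0829, 0.2028]
orientation: [[-0.806, 0.592, 0.0], [0.592, 0.806, -0.0], [-0.0, 0.0, -1.0]]
ft_force: [-0.3, -0.4, -1.9]
grip_width: 0.0128
t 50.42 ee [ 0.3693 -0.0829  0.2028] yaw 143.67 J [-12.7  -8.6 -21.4  77.2  -0.   23.7] F [-0.3 -0.4 -1.9] w 0.0128
  d cm [ 9.6  13.17 -0.32] rv [-0.     0.    -1.158]
```

```bash
python3 -m handwheel '[{"claw":255,"dx":1,"dy":1.3,"dz":0,"ax":0,"ay":0,"az":-0.12},{"claw":255,"dx":2.1,"dy":2.9,"dz":-0.1,"ax":0,"ay":0,"az":-0.26},{"claw":255,"dx":3.4,"dy":4.6,"dz":-0.2,"ax":0,"ay":0,"az":-0.41},{"claw":255,"dx":4.7,"dy":6.4,"dz":-0.3,"ax":0,"ay":0,"az":-0.56},{"claw":255,"dx":6,"dy":8.2,"dz":-0.3,"ax":0,"ay":0,"az":-0.71},{"claw":255,"dx":7.3,"dy":10,"dz":-0.3,"ax":0,"ay":0,"az":-0.86},{"claw":255,"dx":8.5,"dy":11.6,"dz":-0.3,"ax":0,"ay":0,"az":-1.01},{"claw":255,"dx":9.6,"dy":13.1,"dz":-0.3,"ax":0,"ay":0,"az":-1.16}]'
python3 - <<'E'
from h import *
go([.39,.3075,.205],-89.4)
E
```

```text
t: 51.42
ee_pos: [0.3707, 0.0802, 0.2058]
orientation: [[-0.865, -0.502, 0.0], [-0.502, 0.865, 0.0], [-0.0, -0.0, -1.0]]
ft_force: [-0.5, 0.0, -1.4]
grip_width: 0.0126
t 51.42 ee [0.3707 0.0802 0.2058] yaw -149.84 J [ 12.2  -8.5 -21.   77.5   0.  -18. ] F [-0.5  0.  -1.4] w 0.0126
  d cm [-13.09  18.68   0.08] rv [-0.     0.    -1.055]
```

```bash
python3 -m handwheel '[{"claw":255,"dx":-1.4,"dy":2,"dz":0,"ax":0,"ay":0,"az":-0.15},{"claw":255,"dx":-3,"dy":4.4,"dz":0,"ax":0,"ay":0,"az":-0.3},{"claw":255,"dx":-4.8,"dy":6.9,"dz":0,"ax":0,"ay":0,"az":-0.45},{"claw":255,"dx":-6.6,"dy":9.4,"dz":0,"ax":0,"ay":0,"az":-0.6},{"claw":255,"dx":-8.4,"dy":11.9,"dz":0,"ax":0,"ay":0,"az":-0.75},{"claw":255,"dx":-10.2,"dy":14.5,"dz":0,"ax":0,"ay":0,"az":-0.9},{"claw":255,"dx":-11.8,"dy":16.9,"dz":0,"ax":0,"ay":0,"az":-1},{"claw":255,"dx":-13.1,"dy":18.7,"dz":0,"ax":0,"ay":0,"az":-1.055}]';python3 -m handwheel '[{"claw":255,"dx":0,"dy":0,"dz":0,"ax":0,"ay":0,"az":0},{"claw":255,"dx":0,"dy":0,"dz":0,"ax":0,"ay":0,"az":0}]'
python3 - <<'E'
from h import *
snap('wrist','w20')
rods(load('w20'),(.465,.53),(.15,.35))
go([.4885,.307,.205],-89.4)
E
```

```text
t: 52.42
ee_pos: [0.3913, 0.3081, 0.2056]
orientation: [[0.008, -1.0, -0.0], [-1.0, -0.008, -0.0], [0.0, 0.0, -1.0]]
ft_force: [-0.8, -0.4, -1.0]
grip_width: 0.0127
t: 52.68
ee_pos: [0.3912, 0.3064, 0.2056]
orientation: [[0.004, -1.0, -0.0], [-1.0, -0.004, -0.001], [0.001, 0.0, -1.0]]
ft_force: [-0.2, -0.1, -1.7]
grip_width: 0.0127
rod y0.1958 xmin0.4756 ['0.477:0.160', '0.480:0.160', '0.483:0.158', '0.486:0.154', '0.489:0.148', '0.492:0.151', '0.495:0.154', '0.498:0.159', '0.501:0.160', '0.504:0.161', '0.507:0.161']
rod y0.2448 xmin0.4753 ['0.477:0.160', '0.480:0.160', '0.483:0.156', '0.486:0.153', '0.489:0.148', '0.492:0.150', '0.495:0.155', '0.498:0.160', '0.501:0.160', '0.504:0.160', '0.507:0.161', '0.510:0.160']
rod y0.2821 xmin0.4754 ['0.477:0.160', '0.480:0.160', '0.483:0.157', '0.486:0.151', '0.489:0.148', '0.492:0.152', '0.495:0.156', '0.498:0.159', '0.501:0.160', '0.504:0.161', '0.507:0.161', '0.510:0.160']
rod y0.3317 xmin0.4746 ['0.476:0.160', '0.479:0.160', '0.482:0.156', '0.485:0.151', '0.488:0.147', '0.491:0.151', '0.494:0.156', '0.497:0.160', '0.500:0.161', '0.503:0.160', '0.506:0.161', '0.509:0.161']
t 52.73 ee [0.3912 0.3062 0.2057] yaw -89.76 J [ 38.1   4.2  -8.8  77.   -0.  -52.2] F [-0.4 -0.6 -0.8] w 0.0127
  d cm [-0.04 -9.73  0.07] rv [ 0.    -0.    -0.006]
```

View pics/w20.png

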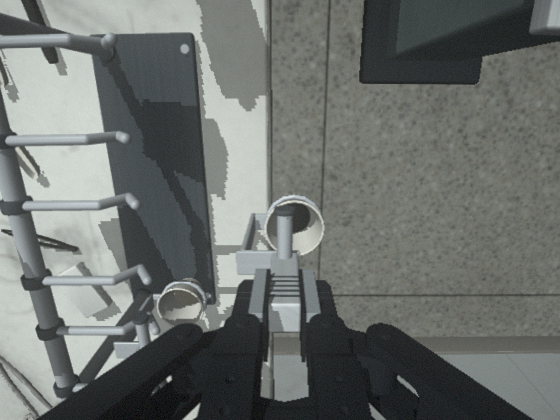

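```bash
python3 -m handwheel '[{"claw":255,"dx":0,"dy":-0.8,"dz":0,"ax":0,"ay":0,"az":0},{"claw":255,"dx":0,"dy":-2.3,"dz":0,"ax":0,"ay":0,"az":0},{"claw":255,"dx":0,"dy":-3.8,"dz":0,"ax":0,"ay":0,"az":0},{"claw":255,"dx":0,"dy":-5.4,"dz":0,"ax":0,"ay":0,"az":0},{"claw":255,"dx":0,"dy":-7,"dz":0,"ax":0,"ay":0,"az":0},{"claw":255,"dx":0,"dy":-8.6,"dz":0,"ax":0,"ay":0,"az":0},{"claw":255,"dx":0,"dy":-9.7,"dz":0,"ax":0,"ay":0,"az":0},{"claw":255,"dx":0,"dy":-9.7,"dz":0,"ax":0,"ay":0,"az":0}]'
python3 - <<'E'
from h import *
snap('wrist','w21')
go([.4882,.3065,.1695],-89.4)
E
```

```text
t: 53.72
ee_pos: [0.489, 0.3074, 0.2053]
orientation: [[0.005, -1.0, -0.0], [-1.0, -0.005, -0.0], [0.0, 0.0, -1.0]]
ft_force: [-0.9, -0.5, -2.5]
grip_width: 0.0127
t 53.77 ee [0.4884 0.3074 0.2054] yaw -89.71 J [ 32.2  13.    1.4  78.5   0.  -58.1] F [-0.5 -0.5 -2.5] w 0.0128
  d cm [0.08 0.02 3.59] rv [ 0.001 -0.    -0.005]
```

View pics/w21.png

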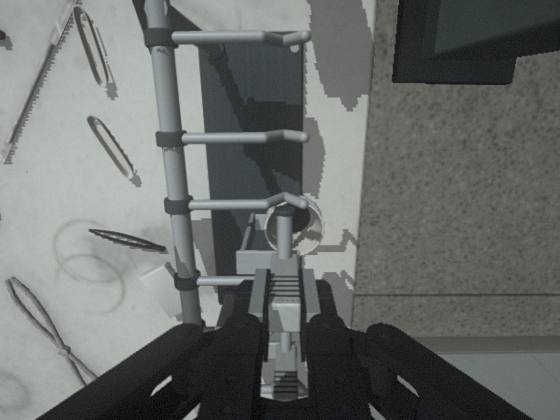

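```bash
python3 -m handwheel '[{"claw":255,"dx":0.05,"dy":0,"dz":0.7,"ax":0,"ay":0,"az":0},{"claw":255,"dx":0.05,"dy":0,"dz":1.5,"ax":0,"ay":0,"az":0},{"claw":255,"dx":0.05,"dy":0,"dz":2.3,"ax":0,"ay":0,"az":0},{"claw":255,"dx":0.05,"dy":0,"dz":2.9,"ax":0,"ay":0,"az":0},{"claw":255,"dx":0.05,"dy":0,"dz":3.3,"ax":0,"ay":0,"az":0},{"claw":255,"dx":0.05,"dy":0,"dz":3.6,"ax":0,"ay":0,"az":0},{"claw":255,"dx":0.05,"dy":0,"dz":3.65,"ax":0,"ay":0,"az":0},{"claw":255,"dx":0.05,"dy":0,"dz":3.65,"ax":0,"ay":0,"az":0}]'
python3 - <<'E'
from h import *
snap('wrist','w22')
st()
E
```

```text
t: 54.78
ee_pos: [0.4889, 0.307, 0.17]
orientation: [[0.005, -1.0, 0.002], [-1.0, -0.005, 0.0], [-0.0, -0.002, -1.0]]
ft_force: [1.6, -1.0, 4.4]
grip_width: 0.0125
t 54.83 ee [0.4889 0.307  0.17  ] yaw -89.7 J [ 32.1  13.1  -2.8  74.   -0.  -58.2] F [ 1.3 -1.7  4.6] w 0.0132
  d cm [0. 0. 0.] rv [-1.000e-03  2.000e-03  1.576e+00]
```

View pics/w22.png

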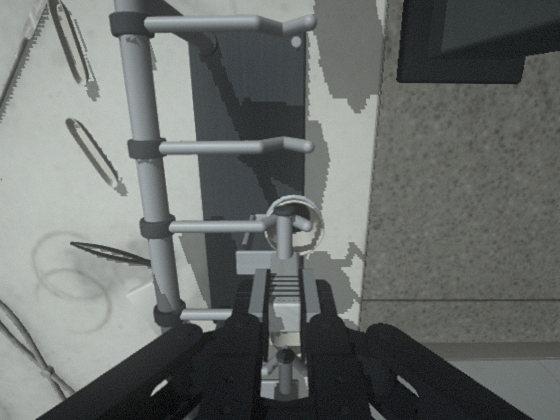

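Seated. Release and rise.

```bash
python3 -m handwheel '[{"claw":230,"dx":0,"dy":0,"dz":0,"ax":0,"ay":0,"az":0},{"claw":200,"dx":0,"dy":0,"dz":0,"ax":0,"ay":0,"az":0},{"claw":170,"dx":0,"dy":0,"dz":0,"ax":0,"ay":0,"az":0},{"claw":100,"dx":0,"dy":0,"dz":0,"ax":0,"ay":0,"az":0},{"claw":100,"dx":0,"dy":0,"dz":0,"ax":0,"ay":0,"az":0}]'; python3 -m handwheel '[{"claw":100,"dx":0,"dy":0,"dz":-1.5,"ax":0,"ay":0,"az":0},{"claw":100,"dx":0,"dy":0,"dz":-4,"ax":0,"ay":0,"az":0},{"claw":100,"dx":0,"dy":0,"dz":-8,"ax":0,"ay":0,"az":0},{"claw":100,"dx":0,"dy":0,"dz":-12,"ax":0,"ay":0,"az":0},{"claw":100,"dx":0,"dy":0,"dz":-12,"ax":0,"ay":0,"az":0}]'
python3 - <<'E'
from h import *
snap('wrist','w23')
go([.467,-.4,.28],-90.8)
E
```

```text
t: 55.45
ee_pos: [0.4881, 0.3069, 0.1689]
orientation: [[0.005, -1.0, -0.001], [-1.0, -0.005, -0.0], [0.0, 0.001, -1.0]]
ft_force: [-0.2, 0.1, -0.0]
grip_width: 0.0523
t: 56.08
ee_pos: [0.4894, 0.3076, 0.2939]
orientation: [[0.005, -1.0, 0.006], [-1.0, -0.005, 0.004], [-0.004, -0.006, -1.0]]
ft_force: [0.5, 0.5, -1.0]
grip_width: 0.0521
t 56.12 ee [0.489  0.3073 0.2916] yaw -89.69 J [ 32.2  13.4  12.9  89.2   0.  -58.2] F [ 0.7  0.1 -1.1] w 0.0515
  d cm [70.72  2.58  1.  ] rv [-0.004  0.002  0.019]
```

View pics/w23.png

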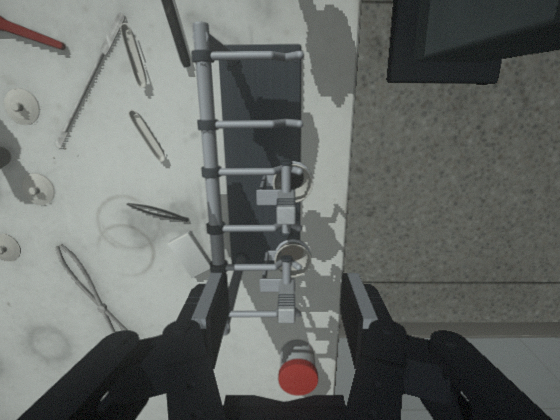

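```bash
python3 -m handwheel '[{"claw":100,"dx":3,"dy":0.3,"dz":0,"ax":0,"ay":0,"az":0},{"claw":100,"dx":8,"dy":0.6,"dz":0,"ax":0,"ay":0,"az":0},{"claw":100,"dx":14,"dy":1,"dz":0,"ax":0,"ay":0,"az":0},{"claw":100,"dx":20,"dy":1.5,"dz":0,"ax":0,"ay":0,"az":0},{"claw":100,"dx":26,"dy":2,"dz":0,"ax":0,"ay":0,"az":0},{"claw":100,"dx":31,"dy":2.3,"dz":0,"ax":0,"ay":0,"az":0},{"claw":100,"dx":33,"dy":2.3,"dz":0,"ax":0,"ay":0,"az":0}]'
python3 - <<'E'
from h import *
snap('wrist','w24')
go([.467,-.4,.28],-90.8)
E
```

```text
t: 57.0
ee_pos: [0.4661, -0.0256, 0.2886]
orientation: [[0.002, -1.0, -0.001], [-1.0, -0.002, -0.0], [0.0, 0.001, -1.0]]
ft_force: [0.6, 0.2, -0.1]
grip_width: 0.0517
t 57.05 ee [ 0.4663 -0.0265  0.2885] yaw -89.89 J [ -3.2   1.4  -1.4  87.3  -0.1 -93.3] F [ 0.5 -1.8  0.1] w 0.0519
  d cm [37.34 -0.    0.9 ] rv [ 0.001 -0.001  0.016]
```

View pics/w24.png

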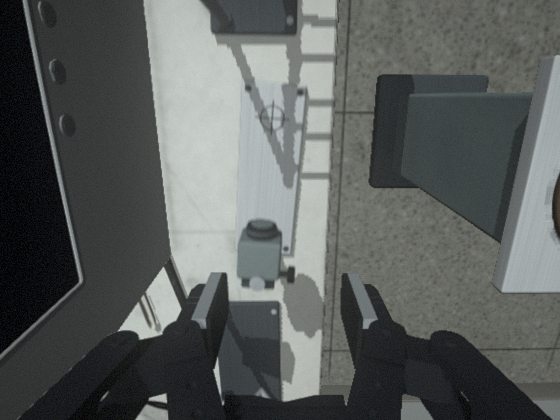

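```bash
python3 - <<'E'
from h import *
c=load('w24'); print('cross',onplane(c,[(272,118)],0.01).round(4))
E
python3 -m handwheel '[{"claw":100,"dx":5,"dy":0,"dz":0,"ax":0,"ay":0,"az":0},{"claw":100,"dx":11,"dy":0,"dz":0,"ax":0,"ay":0,"az":0},{"claw":100,"dx":17,"dy":0,"dz":0,"ax":0,"ay":0,"az":0.01},{"claw":100,"dx":23,"dy":0,"dz":0,"ax":0,"ay":0,"az":0.016},{"claw":100,"dx":29,"dy":0,"dz":0.4,"ax":0,"ay":0,"az":0.016},{"claw":100,"dx":34,"dy":0,"dz":0.7,"ax":0,"ay":0,"az":0.016},{"claw":100,"dx":37.3,"dy":0,"dz":0.9,"ax":0,"ay":0,"az":0.016},{"claw":100,"dx":37.3,"dy":0,"dz":0.9,"ax":0,"ay":0,"az":0.016}]';python3 -m handwheel '[{"claw":100,"dx":0,"dy":0,"dz":0,"ax":0,"ay":0,"az":0},{"claw":100,"dx":0,"dy":0,"dz":0,"ax":0,"ay":0,"az":0}]'
python3 - <<'E'
from h import *
snap('wrist','w25')
go([.467,-.4,.168],-90.8)
c=load('w25')
P=cloud(c);z=P[:,:,2]; m=(z>0.192)&(z<0.21)&(P[:,:,0]<.5)&(P[:,:,0]>.43)&(P[:,:,1]<-.2)
n,l,s,ce=cv2.connectedComponentsWithStats(m.astype(np.uint8))
for i in range(1,n):
    if s[i,4]>100:
        q=P[l==i];k=q[:,2]>0.195; print(s[i],q[k].mean(0).round(4))
E
```

```text
cross [[ 0.4801 -0.085   0.01  ]]
t: 58.05
ee_pos: [0.4687, -0.3976, 0.278]
orientation: [[-0.013, -1.0, -0.002], [-1.0, 0.013, 0.002], [-0.002, 0.002, -1.0]]
ft_force: [1.0, 0.4, -0.6]
grip_width: 0.052
t: 58.3
ee_pos: [0.4693, -0.3949, 0.2805]
orientation: [[-0.009, -1.0, 0.0], [-1.0, 0.009, 0.0], [-0.0, -0.0, -1.0]]
ft_force: [0.8, 0.2, 0.1]
grip_width: 0.0516
t 58.35 ee [ 0.4693 -0.395   0.2807] yaw -90.53 J [ -40.1   17.6   17.    89.3    0.  -129.6] F [-0.4 -0.1 -0.4] w 0.052
  d cm [ 0.5   0.23 11.27] rv [-0.    -0.     0.005]
[278 204  20  21 396] [ 0.4669 -0.3997  0.1963]
```

View pics/w25.png

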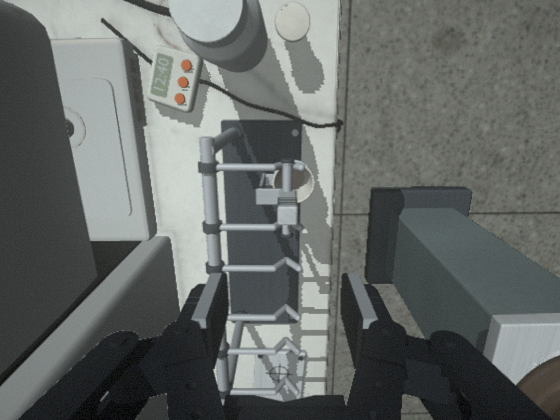

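```bash
python3 -m handwheel '[{"claw":100,"dx":0.47,"dy":0.23,"dz":3,"ax":0,"ay":0,"az":0},{"claw":100,"dx":0.47,"dy":0.23,"dz":6,"ax":0,"ay":0,"az":0},{"claw":100,"dx":0.47,"dy":0.23,"dz":9,"ax":0,"ay":0,"az":0},{"claw":100,"dx":0.47,"dy":0.23,"dz":11.2,"ax":0,"ay":0,"az":0},{"claw":100,"dx":0.47,"dy":0.23,"dz":11.2,"ax":0,"ay":0,"az":0}]' ; python3 -m handwheel '[{"claw":150,"dx":0,"dy":0,"dz":0,"ax":0,"ay":0,"az":0},{"claw":180,"dx":0,"dy":0,"dz":0,"ax":0,"ay":0,"az":0},{"claw":255,"dx":0,"dy":0,"dz":0,"ax":0,"ay":0,"az":0},{"claw":255,"dx":0,"dy":0,"dz":0,"ax":0,"ay":0,"az":0},{"claw":255,"dx":0,"dy":0,"dz":0,"ax":0,"ay":0,"az":0},{"claw":255,"dx":0,"dy":0,"dz":0,"ax":0,"ay":0,"az":0}]' 60; python3 -c "
from h import *
st()"
```

```text
t: 58.98
ee_pos: [0.4661, -0.3994, 0.1669]
orientation: [[-0.01, -1.0, -0.002], [-1.0, 0.01, 0.002], [-0.002, 0.002, -1.0]]
ft_force: [0.2, -0.1, -0.2]
grip_width: 0.0518
t: 59.72
ee_pos: [0.4671, -0.4013, 0.1695]
orientation: [[-0.011, -1.0, 0.002], [-1.0, 0.011, -0.001], [0.001, -0.002, -1.0]]
ft_force: [-0.6, 1.2, 5.5]
grip_width: 0.013
t 59.73 ee [ 0.4671 -0.4013  0.1695] yaw -90.62 J [ -40.7   17.3    2.6   75.2    0.  -130.1] F [-0.6  1.2  5.5] w 0.013
  d cm [0. 0. 0.] rv [-0.002  0.     1.56 ]
```

```bash
python3 -m handwheel '[{"claw":255,"dx":0,"dy":0,"dz":-0.7,"ax":0,"ay":0,"az":0},{"claw":255,"dx":0,"dy":0,"dz":-1.6,"ax":0,"ay":0,"az":0},{"claw":255,"dx":0,"dy":0,"dz":-2.5,"ax":0,"ay":0,"az":0},{"claw":255,"dx":0,"dy":0,"dz":-3.4,"ax":0,"ay":0,"az":0},{"claw":255,"dx":0,"dy":0,"dz":-3.4,"ax":0,"ay":0,"az":0}]'; python3 -c "
from h import *
snap('wrist','w26')
st()"
```

```text
t: 60.35
ee_pos: [0.4671, -0.4012, 0.2032]
orientation: [[-0.011, -1.0, 0.001], [-1.0, 0.011, -0.001], [0.001, -0.001, -1.0]]
ft_force: [0.2, 0.4, -1.4]
grip_width: 0.0126
t 60.4 ee [ 0.4669 -0.4011  0.2026] yaw -90.61 J [ -40.7   17.2    6.6   79.3   -0.  -130. ] F [-0.   0.1 -0.5] w 0.0129
  d cm [0. 0. 0.] rv [-1.00e-03  0.00e+00  1.56e+00]
```

View pics/w26.png

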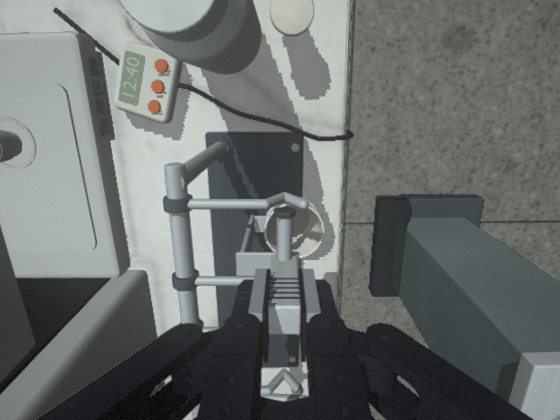

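```bash
python3 -m handwheel '[{"claw":255,"dx":0,"dy":0.8,"dz":-0.1,"ax":0,"ay":0,"az":0},{"claw":255,"dx":0,"dy":2.2,"dz":-0.2,"ax":0,"ay":0,"az":0},{"claw":255,"dx":0,"dy":3.7,"dz":-0.3,"ax":0,"ay":0,"az":0},{"claw":255,"dx":0,"dy":5.2,"dz":-0.3,"ax":0,"ay":0,"az":0},{"claw":255,"dx":0,"dy":6.7,"dz":-0.3,"ax":0,"ay":0,"az":0},{"claw":255,"dx":0,"dy":8.2,"dz":-0.3,"ax":0,"ay":0,"az":0},{"claw":255,"dx":0,"dy":9.2,"dz":-0.3,"ax":0,"ay":0,"az":0},{"claw":255,"dx":0,"dy":9.2,"dz":-0.3,"ax":0,"ay":0,"az":0}]'; python3 -m handwheel '[{"claw":255,"dx":-1.5,"dy":0,"dz":0.1,"ax":0,"ay":0,"az":0.01},{"claw":255,"dx":-4,"dy":0,"dz":0.2,"ax":0,"ay":0,"az":0.02},{"claw":255,"dx":-7,"dy":0,"dz":0.3,"ax":0,"ay":0,"az":0.03},{"claw":255,"dx":-10.5,"dy":0,"dz":0.3,"ax":0,"ay":0,"az":0.04},{"claw":255,"dx":-14,"dy":0,"dz":0.3,"ax":0,"ay":0,"az":0.05},{"claw":255,"dx":-17.5,"dy":0.2,"dz":0.3,"ax":0,"ay":0,"az":0.064},{"claw":255,"dx":-20,"dy":0.2,"dz":0.3,"ax":0,"ay":0,"az":0.064},{"claw":255,"dx":-21,"dy":0.2,"dz":0.3,"ax":0,"ay":0,"az":0.064}]'
python3 - <<'E'
from h import *
go([.376,-.083,.2025],-94.3)
E
```

```text
t: 61.4
ee_pos: [0.3741, -0.4, 0.2054]
orientation: [[-0.012, -1.0, 0.0], [-1.0, 0.012, -0.0], [0.0, -0.0, -1.0]]
ft_force: [-0.0, -0.1, -2.1]
grip_width: 0.013
t: 62.4
ee_pos: [0.375, -0.1881, 0.2023]
orientation: [[-0.072, -0.997, 0.0], [-0.997, 0.072, 0.0], [-0.0, -0.0, -1.0]]
ft_force: [0.5, -0.2, -1.8]
grip_width: 0.0126
t 62.4 ee [ 0.375  -0.1881  0.2023] yaw -94.15 J [ -26.7   -4.1  -17.6   76.5    0.  -112.5] F [ 0.5 -0.2 -1.8] w 0.0126
  d cm [-10.49   0.66  -0.02] rv [-0.     0.     0.003]
```

```bash
python3 -m handwheel '[{"claw":255,"dx":-1.5,"dy":0.1,"dz":0,"ax":0,"ay":0,"az":0},{"claw":255,"dx":-4,"dy":0.2,"dz":0,"ax":0,"ay":0,"az":0},{"claw":255,"dx":-7,"dy":0.4,"dz":0,"ax":0,"ay":0,"az":0},{"claw":255,"dx":-9.5,"dy":0.6,"dz":0,"ax":0,"ay":0,"az":0},{"claw":255,"dx":-10.5,"dy":0.7,"dz":0,"ax":0,"ay":0,"az":0},{"claw":255,"dx":-10.5,"dy":0.7,"dz":0,"ax":0,"ay":0,"az":0}]'
python3 - <<'E'
from h import *
snap('wrist','w27')
go([.487,-.0835,.2025],-94.3)
E
```

```text
t: 63.15
ee_pos: [0.376, -0.0845, 0.2022]
orientation: [[-0.074, -0.997, 0.0], [-0.997, 0.074, -0.0], [0.0, -0.0, -1.0]]
ft_force: [0.6, -1.0, -0.6]
grip_width: 0.0128
t 63.2 ee [ 0.376  -0.0849  0.2022] yaw -94.26 J [-12.7  -7.8 -20.9  77.   -0.  -98.4] F [-0.1 -0.7 -0.3] w 0.0124
  d cm [ -0.97 -11.06  -0.03] rv [-0.    -0.     0.001]
```

View pics/w27.png

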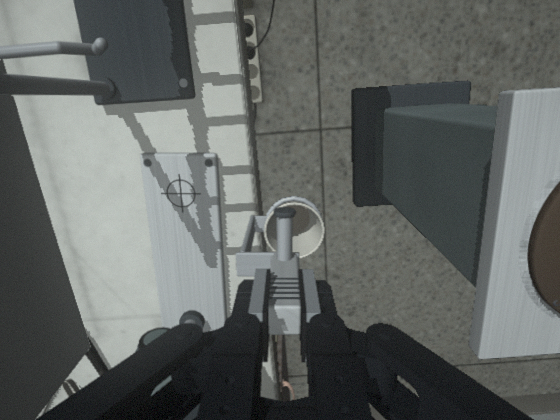

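```bash
python3 -m handwheel '[{"claw":255,"dx":0,"dy":-1,"dz":0,"ax":0,"ay":0,"az":0},{"claw":255,"dx":-0.2,"dy":-3,"dz":0,"ax":0,"ay":0,"az":0},{"claw":255,"dx":-0.4,"dy":-5,"dz":0,"ax":0,"ay":0,"az":0},{"claw":255,"dx":-0.6,"dy":-7,"dz":0,"ax":0,"ay":0,"az":0},{"claw":255,"dx":-0.8,"dy":-9,"dz":0,"ax":0,"ay":0,"az":0},{"claw":255,"dx":-0.9,"dy":-10.5,"dz":0,"ax":0,"ay":0,"az":0},{"claw":255,"dx":-0.9,"dy":-11,"dz":0,"ax":0,"ay":0,"az":0},{"claw":255,"dx":-0.9,"dy":-11,"dz":0,"ax":0,"ay":0,"az":0}]'
python3 - <<'E'
from h import *
snap('wrist','w28')
go([.487,-.0835,.2025],-94.3)
c=load('w28')
P=cloud(c); q=P[195:255,265:325].reshape(-1,3); q=q[(q[:,2]>0.12)&(q[:,2]<0.135)]
print('rim',q[:,2].max(),(q.min(0)+q.max(0))/2)
E
```

```text
t: 64.2
ee_pos: [0.4862, -0.0839, 0.202]
orientation: [[-0.074, -0.997, -0.001], [-0.997, 0.074, 0.0], [-0.0, 0.001, -1.0]]
ft_force: [-0.5, 0.9, -1.0]
grip_width: 0.0128
t 64.25 ee [ 0.4859 -0.0839  0.2021] yaw -94.28 J [ -9.8   3.9  -9.6  76.5  -0.  -95.5] F [-0.2 -0.7 -1.5] w 0.0126
  d cm [-0.05 -0.11 -0.04] rv [0.001 0.    0.   ]
rim 0.13233358385945349 [ 0.47942171 -0.0824525   0.12617304]
```

View pics/w28.png

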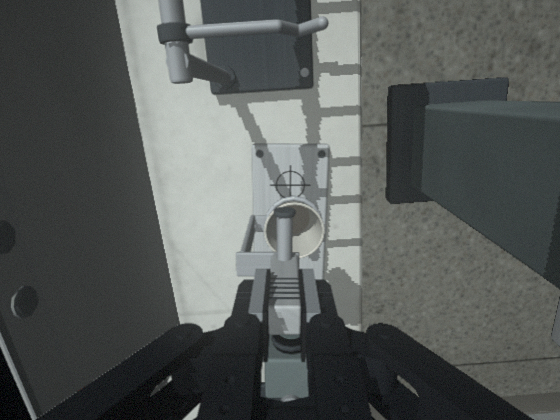

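```bash
python3 -m handwheel '[{"claw":255,"dx":0,"dy":0,"dz":0,"ax":0,"ay":0,"az":0},{"claw":255,"dx":0,"dy":0,"dz":0,"ax":0,"ay":0,"az":0},{"claw":255,"dx":0,"dy":0,"dz":0,"ax":0,"ay":0,"az":0},{"claw":255,"dx":0,"dy":0,"dz":0,"ax":0,"ay":0,"az":0},{"claw":255,"dx":0,"dy":0,"dz":0,"ax":0,"ay":0,"az":0},{"claw":255,"dx":0,"dy":0,"dz":0,"ax":0,"ay":0,"az":0},{"claw":255,"dx":0,"dy":0,"dz":0,"ax":0,"ay":0,"az":0},{"claw":255,"dx":0,"dy":0,"dz":0,"ax":0,"ay":0,"az":0}]'>/dev/null;python3 -m handwheel '[{"claw":255,"dx":0,"dy":0,"dz":0,"ax":0,"ay":0,"az":0},{"claw":255,"dx":0,"dy":0,"dz":0,"ax":0,"ay":0,"az":0},{"claw":255,"dx":0,"dy":0,"dz":0,"ax":0,"ay":0,"az":0},{"claw":255,"dx":0,"dy":0,"dz":0,"ax":0,"ay":0,"az":0},{"claw":255,"dx":0,"dy":0,"dz":0,"ax":0,"ay":0,"az":0},{"claw":255,"dx":0,"dy":0,"dz":0,"ax":0,"ay":0,"az":0},{"claw":255,"dx":0,"dy":0,"dz":0,"ax":0,"ay":0,"az":0},{"claw":255,"dx":0,"dy":0,"dz":0,"ax":0,"ay":0,"az":0}]'>/dev/null;python3 -m handwheel '[{"claw":255,"dx":0,"dy":0,"dz":0,"ax":0,"ay":0,"az":0},{"claw":255,"dx":0,"dy":0,"dz":0,"ax":0,"ay":0,"az":0},{"claw":255,"dx":0,"dy":0,"dz":0,"ax":0,"ay":0,"az":0},{"claw":255,"dx":0,"dy":0,"dz":0,"ax":0,"ay":0,"az":0}]'; python3 -m handwheel '[{"claw":255,"dx":0,"dy":0,"dz":0,"ax":0,"ay":0,"az":0.06},{"claw":255,"dx":0,"dy":0.1,"dz":0,"ax":0,"ay":0,"az":0.18},{"claw":255,"dx":0.1,"dy":0.2,"dz":0,"ax":0,"ay":0,"az":0.31},{"claw":255,"dx":0.1,"dy":0.3,"dz":0,"ax":0,"ay":0,"az":0.44},{"claw":255,"dx":0.2,"dy":0.4,"dz":0,"ax":0,"ay":0,"az":0.57},{"claw":255,"dx":0.2,"dy":0.4,"dz":0,"ax":0,"ay":0,"az":0.7},{"claw":255,"dx":0.2,"dy":0.5,"dz":0,"ax":0,"ay":0,"az":0.83},{"claw":255,"dx":0.2,"dy":0.5,"dz":0,"ax":0,"ay":0,"az":0.96}]'
python3 - <<'E'
from h import *
go([.480,-.090,.202],-184.3)
E
```

```text
t: 66.75
ee_pos: [0.4862, -0.0839, 0.2022]
orientation: [[-0.075, -0.997, -0.0], [-0.997, 0.075, -0.0], [0.0, 0.0, -1.0]]
ft_force: [0.2, -0.1, -1.3]
grip_width: 0.0129
t: 67.75
ee_pos: [0.481, -0.0855, 0.2022]
orientation: [[-0.862, -0.507, 0.0], [-0.507, 0.862, 0.0], [-0.0, -0.0, -1.0]]
ft_force: [0.2, -0.4, -2.0]
grip_width: 0.0127
t 67.75 ee [ 0.481  -0.0855  0.2022] yaw -149.53 J [-10.1   3.3 -10.2  76.5   0.  -40.6] F [ 0.2 -0.4 -2. ] w 0.0127
  d cm [ 0.31 -0.34  0.02] rv [0.    0.    0.607]
```

```bash
python3 -m handwheel '[{"claw":255,"dx":0.1,"dy":-0.1,"dz":0,"ax":0,"ay":0,"az":0.13},{"claw":255,"dx":0.1,"dy":-0.1,"dz":0,"ax":0,"ay":0,"az":0.26},{"claw":255,"dx":0.2,"dy":-0.2,"dz":0,"ax":0,"ay":0,"az":0.39},{"claw":255,"dx":0.3,"dy":-0.3,"dz":0,"ax":0,"ay":0,"az":0.5},{"claw":255,"dx":0.3,"dy":-0.35,"dz":0,"ax":0,"ay":0,"az":0.58},{"claw":255,"dx":0.3,"dy":-0.35,"dz":0,"ax":0,"ay":0,"az":0.605},{"claw":255,"dx":0.3,"dy":-0.35,"dz":0,"ax":0,"ay":0,"az":0.605}]'
python3 - <<'E'
from h import *
go([.480,-.090,.202],-184.3)
snap('wrist','w29')
E
```

```text
t: 68.62
ee_pos: [0.4802, -0.09, 0.2022]
orientation: [[-0.998, 0.068, -0.0], [0.068, 0.998, 0.0], [0.0, 0.0, -1.0]]
ft_force: [-0.6, 0.2, -1.6]
grip_width: 0.0127
t 68.62 ee [ 0.4802 -0.09    0.2022] yaw 176.11 J [-10.6   3.4 -10.2  76.5   0.   -6.7] F [-0.6  0.2 -1.6] w 0.0127
  d cm [0.02 0.   0.02] rv [ 0.    -0.     0.007]
```

View pics/w29.png

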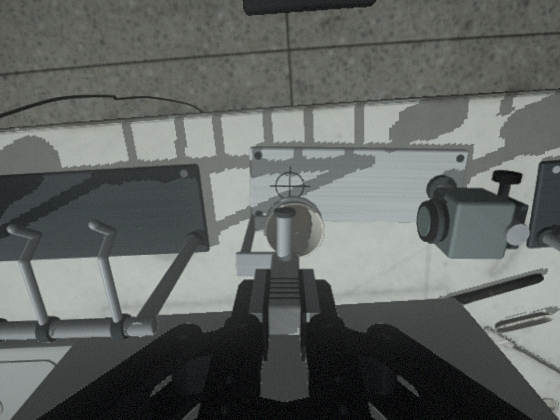

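```bash
python3 -m handwheel '[{"claw":255,"dx":0,"dy":0,"dz":0,"ax":0,"ay":0,"az":0},{"claw":255,"dx":0,"dy":0,"dz":0,"ax":0,"ay":0,"az":0},{"claw":255,"dx":0,"dy":0,"dz":0,"ax":0,"ay":0,"az":0},{"claw":255,"dx":0,"dy":0,"dz":0,"ax":0,"ay":0,"az":0},{"claw":255,"dx":0,"dy":0,"dz":0,"ax":0,"ay":0,"az":0},{"claw":255,"dx":0,"dy":0,"dz":0,"ax":0,"ay":0,"az":0},{"claw":255,"dx":0,"dy":0,"dz":0,"ax":0,"ay":0,"az":0},{"claw":255,"dx":0,"dy":0,"dz":0,"ax":0,"ay":0,"az":0}]'>/dev/null;python3 -m handwheel '[{"claw":255,"dx":0,"dy":0,"dz":0,"ax":0,"ay":0,"az":0},{"claw":255,"dx":0,"dy":0,"dz":0,"ax":0,"ay":0,"az":0},{"claw":255,"dx":0,"dy":0,"dz":0,"ax":0,"ay":0,"az":0},{"claw":255,"dx":0,"dy":0,"dz":0,"ax":0,"ay":0,"az":0},{"claw":255,"dx":0,"dy":0,"dz":0,"ax":0,"ay":0,"az":0},{"claw":255,"dx":0,"dy":0,"dz":0,"ax":0,"ay":0,"az":0},{"claw":255,"dx":0,"dy":0,"dz":0,"ax":0,"ay":0,"az":0},{"claw":255,"dx":0,"dy":0,"dz":0,"ax":0,"ay":0,"az":0}]'>/dev/null;python3 -m handwheel '[{"claw":255,"dx":0,"dy":0,"dz":0,"ax":0,"ay":0,"az":0},{"claw":255,"dx":0,"dy":0,"dz":0,"ax":0,"ay":0,"az":0},{"claw":255,"dx":0,"dy":0,"dz":0,"ax":0,"ay":0,"az":0},{"claw":255,"dx":0,"dy":0,"dz":0,"ax":0,"ay":0,"az":0}]'; python3 -m handwheel '[{"claw":255,"dx":0,"dy":0,"dz":0,"ax":0,"ay":0,"az":0.06},{"claw":255,"dx":0,"dy":0.1,"dz":0,"ax":0,"ay":0,"az":0.18},{"claw":255,"dx":0.1,"dy":0.2,"dz":0,"ax":0,"ay":0,"az":0.31},{"claw":255,"dx":0.1,"dy":0.3,"dz":0,"ax":0,"ay":0,"az":0.44},{"claw":255,"dx":0.2,"dy":0.4,"dz":0,"ax":0,"ay":0,"az":0.57},{"claw":255,"dx":0.2,"dy":0.4,"dz":0,"ax":0,"ay":0,"az":0.7},{"claw":255,"dx":0.2,"dy":0.5,"dz":0,"ax":0,"ay":0,"az":0.83},{"claw":255,"dx":0.2,"dy":0.5,"dz":0,"ax":0,"ay":0,"az":0.96}]'
python3 - <<'E'
from h import *
go([.474,-.083,.202],-274.3)
E
```

```text
t: 71.18
ee_pos: [0.4802, -0.0901, 0.2022]
orientation: [[-0.998, 0.069, -0.0], [0.069, 0.998, -0.0], [0.0, -0.0, -1.0]]
ft_force: [0.1, 0.8, -1.3]
grip_width: 0.0126
t: 72.18
ee_pos: [0.4786, -0.0849, 0.2022]
orientation: [[-0.512, 0.859, 0.0], [0.859, 0.512, 0.0], [-0.0, 0.0, -1.0]]
ft_force: [-0.3, -0.4, -1.0]
grip_width: 0.0131
t 72.17 ee [ 0.4786 -0.0849  0.2022] yaw 120.81 J [-10.1   3.1 -10.5  76.5   0.   49.1] F [-0.3 -0.4 -1. ] w 0.0131
  d cm [ 0.4  -0.3   0.02] rv [ 0.    -0.     0.613]
```

```bash
python3 -m handwheel '[{"claw":255,"dx":0.1,"dy":-0.1,"dz":0,"ax":0,"ay":0,"az":0.13},{"claw":255,"dx":0.2,"dy":-0.1,"dz":0,"ax":0,"ay":0,"az":0.26},{"claw":255,"dx":0.3,"dy":-0.2,"dz":0,"ax":0,"ay":0,"az":0.39},{"claw":255,"dx":0.4,"dy":-0.3,"dz":0,"ax":0,"ay":0,"az":0.5},{"claw":255,"dx":0.4,"dy":-0.3,"dz":0,"ax":0,"ay":0,"az":0.58},{"claw":255,"dx":0.4,"dy":-0.3,"dz":0,"ax":0,"ay":0,"az":0.61},{"claw":255,"dx":0.4,"dy":-0.3,"dz":0,"ax":0,"ay":0,"az":0.61}]'
python3 - <<'E'
from h import *
go([.474,-.083,.202],-274.3)
snap('wrist','w30')
E
```

```text
t: 73.05
ee_pos: [0.474, -0.083, 0.2022]
orientation: [[0.067, 0.998, 0.0], [0.998, -0.067, -0.0], [-0.0, 0.0, -1.0]]
ft_force: [-0.3, 0.0, -1.6]
grip_width: 0.0126
t 73.05 ee [ 0.474  -0.083   0.2022] yaw 86.15 J [ -9.9   2.6 -11.   76.4  -0.   83.9] F [-0.3  0.  -1.6] w 0.0126
  d cm [0.   0.   0.02] rv [0.    0.    0.008]
```

View pics/w30.png

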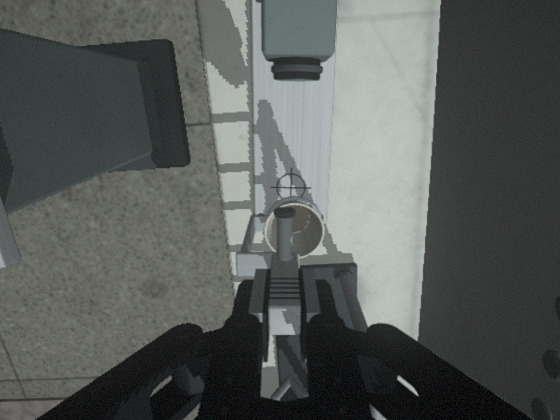

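```bash
python3 -m handwheel '[{"claw":255,"dx":0,"dy":0,"dz":0,"ax":0,"ay":0,"az":0},{"claw":255,"dx":0,"dy":0,"dz":0,"ax":0,"ay":0,"az":0},{"claw":255,"dx":0,"dy":0,"dz":0,"ax":0,"ay":0,"az":0},{"claw":255,"dx":0,"dy":0,"dz":0,"ax":0,"ay":0,"az":0},{"claw":255,"dx":0,"dy":0,"dz":0,"ax":0,"ay":0,"az":0},{"claw":255,"dx":0,"dy":0,"dz":0,"ax":0,"ay":0,"az":0},{"claw":255,"dx":0,"dy":0,"dz":0,"ax":0,"ay":0,"az":0},{"claw":255,"dx":0,"dy":0,"dz":0,"ax":0,"ay":0,"az":0}]'>/dev/null;python3 -m handwheel '[{"claw":255,"dx":0,"dy":0,"dz":0,"ax":0,"ay":0,"az":0},{"claw":255,"dx":0,"dy":0,"dz":0,"ax":0,"ay":0,"az":0},{"claw":255,"dx":0,"dy":0,"dz":0,"ax":0,"ay":0,"az":0},{"claw":255,"dx":0,"dy":0,"dz":0,"ax":0,"ay":0,"az":0},{"claw":255,"dx":0,"dy":0,"dz":0,"ax":0,"ay":0,"az":0},{"claw":255,"dx":0,"dy":0,"dz":0,"ax":0,"ay":0,"az":0},{"claw":255,"dx":0,"dy":0,"dz":0,"ax":0,"ay":0,"az":0},{"claw":255,"dx":0,"dy":0,"dz":0,"ax":0,"ay":0,"az":0}]'>/dev/null;python3 -m handwheel '[{"claw":255,"dx":0,"dy":0,"dz":0,"ax":0,"ay":0,"az":0},{"claw":255,"dx":0,"dy":0,"dz":0,"ax":0,"ay":0,"az":0},{"claw":255,"dx":0,"dy":0,"dz":0,"ax":0,"ay":0,"az":0},{"claw":255,"dx":0,"dy":0,"dz":0,"ax":0,"ay":0,"az":0}]'; python3 -m handwheel '[{"claw":255,"dx":0,"dy":-1,"dz":0,"ax":0,"ay":0,"az":-0.05},{"claw":255,"dx":-0.2,"dy":-2.5,"dz":0,"ax":0,"ay":0,"az":-0.15},{"claw":255,"dx":-0.3,"dy":-4,"dz":0,"ax":0,"ay":0,"az":-0.29},{"claw":255,"dx":-0.4,"dy":-5.5,"dz":0,"ax":0,"ay":0,"az":-0.43},{"claw":255,"dx":-0.5,"dy":-7,"dz":0,"ax":0,"ay":0,"az":-0.57},{"claw":255,"dx":-0.6,"dy":-8.5,"dz":0,"ax":0,"ay":0,"az":-0.71},{"claw":255,"dx":-0.7,"dy":-9.5,"dz":0,"ax":0,"ay":0,"az":-0.85},{"claw":255,"dx":-0.7,"dy":-10.4,"dz":0,"ax":0,"ay":0,"az":-1}]'
python3 - <<'E'
from h import *
go([.37,.08,.206],-150)
E
```

```text
t: 75.6
ee_pos: [0.474, -0.0831, 0.2022]
orientation: [[0.068, 0.998, -0.0], [0.998, -0.068, -0.0], [-0.0, -0.0, -1.0]]
ft_force: [1.3, 0.3, -1.9]
grip_width: 0.0126
t: 76.6
ee_pos: [0.3693, -0.083, 0.2023]
orientation: [[-0.806, 0.592, 0.0], [0.592, 0.806, -0.0], [-0.0, 0.0, -1.0]]
ft_force: [-0.2, 0.8, -2.0]
grip_width: 0.0127
t 76.6 ee [ 0.3693 -0.083   0.2023] yaw 143.67 J [-12.7  -8.6 -21.5  77.1  -0.   23.7] F [-0.2  0.8 -2. ] w 0.0127
  d cm [ 9.6  13.17 -0.37] rv [-0.     0.    -1.158]
```

```bash
python3 -m handwheel '[{"claw":255,"dx":1,"dy":1.3,"dz":0,"ax":0,"ay":0,"az":-0.12},{"claw":255,"dx":2.1,"dy":2.9,"dz":-0.1,"ax":0,"ay":0,"az":-0.26},{"claw":255,"dx":3.4,"dy":4.6,"dz":-0.2,"ax":0,"ay":0,"az":-0.41},{"claw":255,"dx":4.7,"dy":6.4,"dz":-0.3,"ax":0,"ay":0,"az":-0.56},{"claw":255,"dx":6,"dy":8.2,"dz":-0.3,"ax":0,"ay":0,"az":-0.71},{"claw":255,"dx":7.3,"dy":10,"dz":-0.3,"ax":0,"ay":0,"az":-0.86},{"claw":255,"dx":8.5,"dy":11.6,"dz":-0.3,"ax":0,"ay":0,"az":-1.01},{"claw":255,"dx":9.6,"dy":13.1,"dz":-0.3,"ax":0,"ay":0,"az":-1.16}]'
python3 - <<'E'
from h import *
go([.39,.22,.205],-89.4)
E
```

```text
t: 77.6
ee_pos: [0.3707, 0.0802, 0.2053]
orientation: [[-0.865, -0.502, 0.0], [-0.502, 0.865, 0.0], [-0.0, -0.0, -1.0]]
ft_force: [0.1, -0.6, -2.0]
grip_width: 0.0125
t 77.6 ee [0.3707 0.0802 0.2053] yaw -149.84 J [ 12.2  -8.5 -21.1  77.5  -0.  -18. ] F [ 0.1 -0.6 -2. ] w 0.0125
  d cm [-8.69 11.12  0.03] rv [-0.     0.    -1.055]
```

```bash
python3 -m handwheel '[{"claw":255,"dx":-1.1,"dy":1.5,"dz":0,"ax":0,"ay":0,"az":-0.13},{"claw":255,"dx":-2.3,"dy":3,"dz":0,"ax":0,"ay":0,"az":-0.27},{"claw":255,"dx":-3.5,"dy":4.5,"dz":0,"ax":0,"ay":0,"az":-0.42},{"claw":255,"dx":-4.7,"dy":6,"dz":0,"ax":0,"ay":0,"az":-0.57},{"claw":255,"dx":-5.9,"dy":7.5,"dz":0,"ax":0,"ay":0,"az":-0.72},{"claw":255,"dx":-7,"dy":9,"dz":0,"ax":0,"ay":0,"az":-0.87},{"claw":255,"dx":-8,"dy":10.3,"dz":0,"ax":0,"ay":0,"az":-0.98},{"claw":255,"dx":-8.7,"dy":11.1,"dz":0,"ax":0,"ay":0,"az":-1.055}]';python3 -m handwheel '[{"claw":255,"dx":0,"dy":0,"dz":0,"ax":0,"ay":0,"az":0},{"claw":255,"dx":0,"dy":0,"dz":0,"ax":0,"ay":0,"az":0}]'
python3 - <<'E'
from h import *
snap('wrist','w31')
rods(load('w31'),(.465,.53),(.15,.30))
go([.489,.220,.205],-89.4)
E
```

```text
t: 78.6
ee_pos: [0.391, 0.2197, 0.2052]
orientation: [[0.009, -1.0, 0.0], [-1.0, -0.009, 0.0], [-0.0, -0.0, -1.0]]
ft_force: [-0.2, -0.4, -1.4]
grip_width: 0.0126
t: 78.85
ee_pos: [0.3908, 0.2187, 0.2052]
orientation: [[0.004, -1.0, -0.0], [-1.0, -0.004, -0.0], [0.0, 0.0, -1.0]]
ft_force: [-0.6, 0.2, -1.1]
grip_width: 0.0126
rod y0.1941 xmin0.4763 ['0.478:0.160', '0.481:0.160', '0.484:0.157', '0.487:0.152', '0.490:0.147', '0.493:0.151', '0.496:0.156', '0.499:0.160', '0.502:0.160', '0.505:0.161', '0.508:0.161']
rod y0.2437 xmin0.4758 ['0.477:0.160', '0.480:0.160', '0.483:0.156', '0.486:0.151', '0.489:0.148', '0.492:0.152', '0.495:0.156', '0.498:0.160', '0.501:0.161', '0.504:0.160', '0.507:0.160']
rod y0.2816 xmin0.4752 ['0.477:0.160', '0.480:0.159', '0.483:0.155', '0.486:0.157', '0.489:0.158', '0.492:0.157', '0.495:0.156', '0.498:0.160', '0.501:0.160', '0.504:0.160', '0.507:0.160', '0.510:0.160']
t 78.9 ee [0.3908 0.2186 0.2052] yaw -89.77 J [ 29.2  -1.1 -14.3  76.8  -0.  -61. ] F [ 0.   0.3 -2.1] w 0.0126
  d cm [-0.1  -9.82  0.02] rv [ 0.    -0.    -0.006]
```

View pics/w31.png

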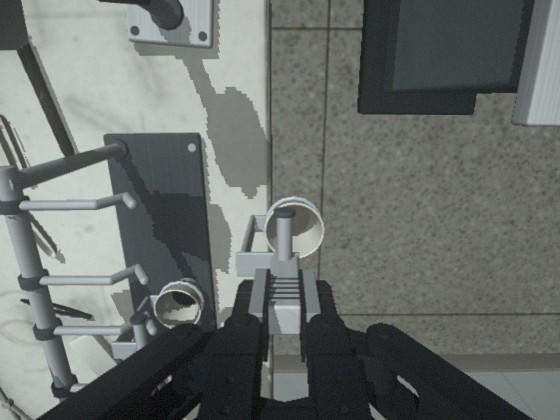

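```bash
python3 -m handwheel '[{"claw":255,"dx":-0.05,"dy":-0.8,"dz":0,"ax":0,"ay":0,"az":0},{"claw":255,"dx":-0.05,"dy":-2.3,"dz":0,"ax":0,"ay":0,"az":0},{"claw":255,"dx":-0.05,"dy":-3.8,"dz":0,"ax":0,"ay":0,"az":0},{"claw":255,"dx":-0.05,"dy":-5.4,"dz":0,"ax":0,"ay":0,"az":0},{"claw":255,"dx":-0.05,"dy":-7,"dz":0,"ax":0,"ay":0,"az":0},{"claw":255,"dx":-0.05,"dy":-8.6,"dz":0,"ax":0,"ay":0,"az":0},{"claw":255,"dx":-0.05,"dy":-9.8,"dz":0,"ax":0,"ay":0,"az":0},{"claw":255,"dx":-0.05,"dy":-9.8,"dz":0,"ax":0,"ay":0,"az":0}]'
python3 - <<'E'
from h import *
snap('wrist','w32')
go([.489,.2195,.1695],-89.4)
E
```

```text
t: 79.9
ee_pos: [0.4897, 0.22, 0.2048]
orientation: [[0.005, -1.0, -0.001], [-1.0, -0.005, -0.0], [0.0, 0.001, -1.0]]
ft_force: [-0.7, 0.3, -1.8]
grip_width: 0.013
t 79.95 ee [0.4891 0.22   0.2049] yaw -89.71 J [ 24.2   8.5  -4.   77.5   0.  -66.1] F [-0.7  0.6 -2.2] w 0.0126
  d cm [0.05 0.   3.54] rv [ 0.001 -0.    -0.005]
```

View pics/w32.png

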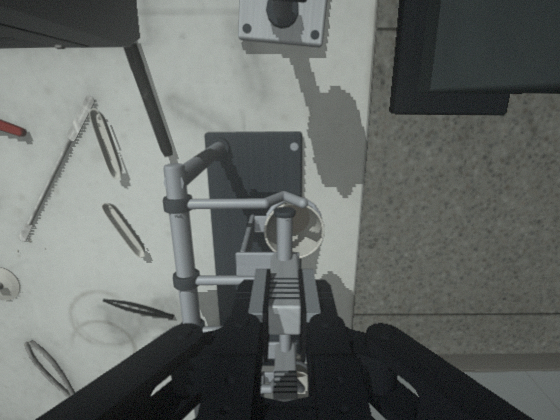

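```bash
python3 -m handwheel '[{"claw":255,"dx":0.03,"dy":0,"dz":0.7,"ax":0,"ay":0,"az":0},{"claw":255,"dx":0.03,"dy":0,"dz":1.5,"ax":0,"ay":0,"az":0},{"claw":255,"dx":0.03,"dy":0,"dz":2.3,"ax":0,"ay":0,"az":0},{"claw":255,"dx":0.03,"dy":0,"dz":2.9,"ax":0,"ay":0,"az":0},{"claw":255,"dx":0.03,"dy":0,"dz":3.3,"ax":0,"ay":0,"az":0},{"claw":255,"dx":0.03,"dy":0,"dz":3.6,"ax":0,"ay":0,"az":0},{"claw":255,"dx":0.03,"dy":0,"dz":3.65,"ax":0,"ay":0,"az":0},{"claw":255,"dx":0.03,"dy":0,"dz":3.65,"ax":0,"ay":0,"az":0}]'
python3 - <<'E'
from h import *
snap('wrist','w33')
st()
E
```

```text
t: 80.95
ee_pos: [0.4899, 0.2198, 0.1695]
orientation: [[0.005, -1.0, 0.002], [-1.0, -0.005, 0.0], [-0.0, -0.002, -1.0]]
ft_force: [2.9, -0.5, 4.8]
grip_width: 0.0124
t 81.0 ee [0.4899 0.2198 0.1695] yaw -89.7 J [ 24.2   8.8  -8.2  72.9  -0.  -66.1] F [ 3.2 -1.1  4.4] w 0.013
  d cm [0. 0. 0.] rv [-0.002  0.002  1.576]
```

View pics/w33.png

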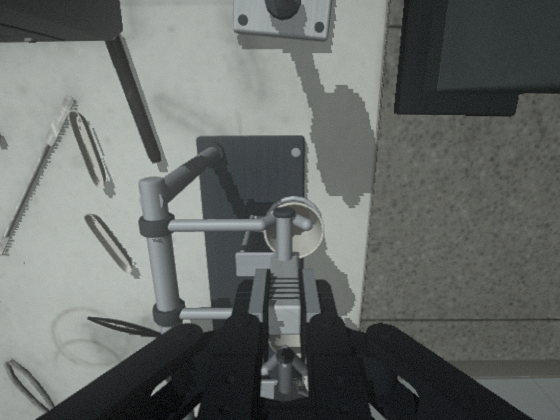

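```bash
python3 -m handwheel '[{"claw":230,"dx":0,"dy":0,"dz":0,"ax":0,"ay":0,"az":0},{"claw":200,"dx":0,"dy":0,"dz":0,"ax":0,"ay":0,"az":0},{"claw":170,"dx":0,"dy":0,"dz":0,"ax":0,"ay":0,"az":0},{"claw":100,"dx":0,"dy":0,"dz":0,"ax":0,"ay":0,"az":0},{"claw":100,"dx":0,"dy":0,"dz":0,"ax":0,"ay":0,"az":0}]'; python3 -m handwheel '[{"claw":100,"dx":0,"dy":0,"dz":-1.5,"ax":0,"ay":0,"az":0},{"claw":100,"dx":0,"dy":0,"dz":-4,"ax":0,"ay":0,"az":0},{"claw":100,"dx":0,"dy":0,"dz":-8,"ax":0,"ay":0,"az":0},{"claw":100,"dx":0,"dy":0,"dz":-13,"ax":0,"ay":0,"az":0},{"claw":100,"dx":0,"dy":4,"dz":-16,"ax":0,"ay":0,"az":0},{"claw":100,"dx":2,"dy":8,"dz":-16,"ax":0,"ay":0,"az":0},{"claw":100,"dx":2,"dy":10,"dz":-16,"ax":0,"ay":0,"az":0},{"claw":100,"dx":2,"dy":10,"dz":-16,"ax":0,"ay":0,"az":0}]'
python3 - <<'E'
from h import *
snap('wrist','w34'); snap('scene','s3')
st()
im=load('s3')['im'][:,:,::-1]
cv2.imwrite('pics/s3c.png',cv2.resize(im[200:360,140:360],None,fx=3.6,fy=3.6,interpolation=cv2.INTER_CUBIC))
c=load('w34');P=cloud(c);z=P[:,:,2]; m=(z>0.192)&(z<0.21)&(P[:,:,0]<.52)&(P[:,:,0]>.43)&(P[:,:,1]>.15)
n,l,s,ce=cv2.connectedComponentsWithStats(m.astype(np.uint8))
for i in range(1,n):
    if s[i,4]>60:
        q=P[l==i];k=q[:,2]>0.195; print(s[i],q[k].mean(0).round(4))
E
```

```text
t: 81.62
ee_pos: [0.4886, 0.2198, 0.1684]
orientation: [[0.005, -1.0, -0.001], [-1.0, -0.005, -0.0], [0.0, 0.001, -1.0]]
ft_force: [-0.5, 0.2, -0.5]
grip_width: 0.0519
t: 82.62
ee_pos: [0.3883, 0.1994, 0.3298]
orientation: [[0.006, -1.0, 0.002], [-1.0, -0.006, 0.001], [-0.001, -0.002, -1.0]]
ft_force: [0.8, 0.4, 0.1]
grip_width: 0.0518
t 82.72 ee [0.3896 0.1996 0.3287] yaw -89.67 J [ 27.1  -1.1   1.2  92.3  -0.  -63.2] F [-0.5 -0.3  0.1] w 0.052
  d cm [0. 0. 0.] rv [-0.000e+00  1.000e-03  1.577e+00]
[158 216  20  17 277] [0.4895 0.2211 0.1967]
[170 302  15  16 160] [0.4906 0.3068 0.1968]
```

View pics/w34.png

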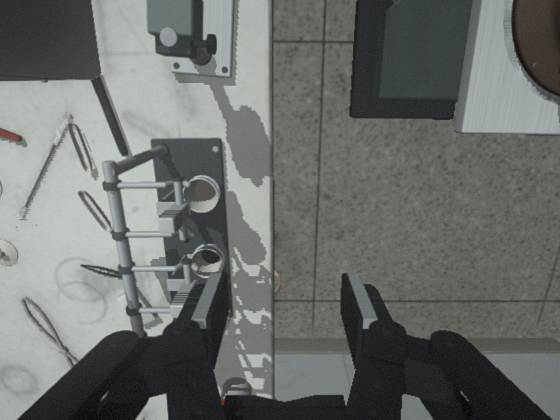

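View pics/s3c.png

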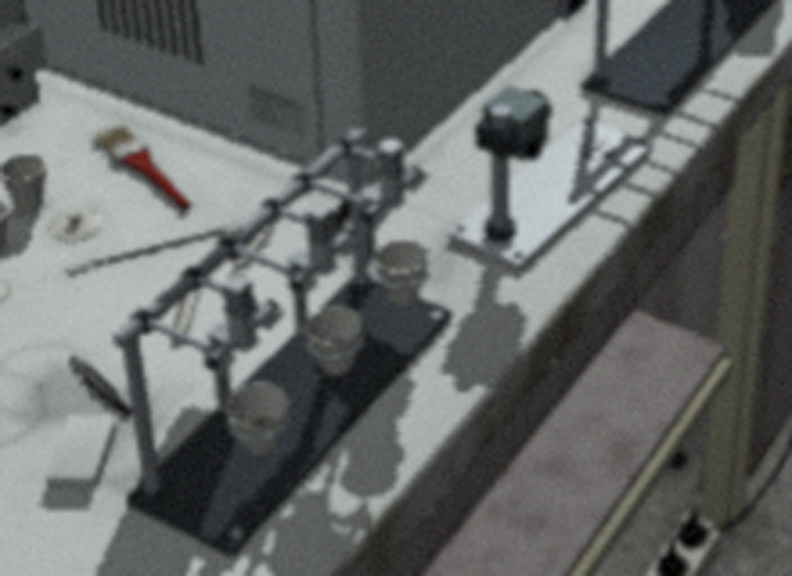

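```bash
python3 -c "
from h import *
print(arm.finish_job())"
```

```text
the job is handed in; nothing more can be done
None
```

I took all three hangers off the right-hand rack, left to right. Each was held about 2.5 s over the cross with its left side, then its front, then its right side to the lens. I then hung each one on the same hook of the left-hand rack, open front outward. I handed the job in at about 83 s.

**Hold accuracy:** In the left-side pose, where I measured each crucible with the wrist camera, its rim centre was within about 4 mm of the point above the cross. The front and right-side poses were set from those same positions and checked by eye in the pictures. The camera stand stayed put at every check: repeat readings of the cross agreed to about 4 mm, measurement noise included.

**Final state:** The last pictures show three upright hangers on the left, middle and right hooks, with the gripper well clear. The depth check found handles 2 and 3 with their tops at 0.197 m, the same height as when hung at the start. It did not pick up handle 1, which the gripper finger was hiding, but the scene picture and an earlier wrist picture show it seated on both rods.

**Contact and bystanders:** The largest wrist-force reading I saw was about 7 N. The pen, boats, tweezers, cup and case were not touched as far as the pictures show. No check failed.

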